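# Hang the saucer bracket on the hutch's slotted upright and set the feed saucer in its ring

### The arm

A 6-joint arm with a two-finger parallel gripper is mounted at the origin on the work surface. World frame = base frame: x ahead of the robot, y to its left, z up, the work surface at z = 0. Lengths are in m, angles in rad, forces in N, time in s.
With the tool pointing down it reaches from about 0.375 to 0.9 m from the base axis. Payload 3.1 kg.
Tool frame: the origin (TCP) lies midway between the tips of the shut fingers; the grasp point (between the pads) lies 19 mm behind it; z points along the fingers, y is the direction in which the jaws open and shut (so a half turn about z gives the same grasp; the last joint's range is limited). The gripper opens to 85 mm and grips with 20 to 120 N. Pads are 22 mm wide; open, the fingers measure 114 mm over their backs; the gripper's body (76 mm by 85 mm) begins 54 mm behind the grasp point. The pads swing forward as they close: fully open they stand 13 mm farther back than shut.
Start: joints at [1.071, 0.527, 1.433, -0, 1.181, -0.178], TCP at [0.197, 0.593, 0.231] pointing down, gripper open.
Joint ranges: [-3.08, 3.08], [-0.75, 2.2], [0.22, 2.44], [-1.43, 4.57], [0, 2.65], [-2.85, 2.85]. Speed limits (rad/s): [2.79, 2.79, 3.14, 3.14, 3.14, 3.14].

### API

Orientations are given as a unit quaternion [x, y, z, w].
In Python, from station import manip gives the robot as it stands. The module is installed in compiled form; this text tells all that it offers.
- The arm moves only by the tool drive_tool, never from a script. Its argument "deltas" is one flat list of numbers, 4 for each row, row after row: the shift along the tool's x, y, z in cm, then the turn about the tool's z in degrees. A call has 1 to 12 rows; each row is the pose to reach, as a shift and turn from the pose measured when the call began, along the tool's axes at that moment; what a row does not reach only later rows make up. A row lasts 1/10 s, in which the tool goes at most 50 mm and 8.59 degrees, less where a joint would pass 70% of its speed; a pose out of reach is approached as far as the arm can. A call with a gripper value outside its range is refused whole. "hand" is the finger opening in cm, from 0 to 8.54, set as the call begins (left out, the last holds). The fingers move at their own pace and stop on an object; "squeeze" is the grip in N (left out, the last holds). Time passes only in rows, so rows that repeat a pose let the fingers close. It gives the time, the measured TCP pose, the force and the opening at its end, in the units of the state.
- manip.sense(): the state, without advancing time (a new reading comes with each control period).
- manip.snapshot(name): name is "scene" or "top"; returns a dict with "frame" (480x640x3 uint8, red, green, blue), "depth" (480x640 float32, m along the optical axis (not along the pixel's ray), 0 where there is no reading), "fx", "fy", "cx", "cy" (pixels), "k1" (the pictures are not rectified: a ray, as slopes to the right and down, at radius r is drawn at 1 + k1 r^2 times it, then the intrinsics apply), "R" (3x3) and "t" (3): a world point X has camera coordinates R X + t. Camera axes: x right, y down, z forward; pixel columns grow to the right and rows downward; lengths in m; the calibration is good to about 2 mm. A picture is of the moment at which its call begins.
- manip.sign_off(): hands the job in, once; it reports no verdict.
The state is a dict: "t": time; "q": joint angles; "qd": joint speeds; "tau": joint torques, N m; "tcp_pos": TCP position; "tool_rot": TCP orientation; "force": force on the tool from outside, world axes, zero at the start; "ft_torque": the same for the moment, N m; "finger_gap": opening from 0.0 (shut) to 1.0 (fully open).
Only numpy, scipy, OpenCV 4.12 (cv2) and the standard library are available. Lean on these libraries where they do the work, as an engineer would, in place of code of your own. Each camera call takes 0.05 s, during which the arm holds its last target.

### The job

Hang the steel ring bracket on the hutch: pass its two hooks into the top two slots of the slotted upright, then press it straight down until it is fully home and its spring catch snaps out into the slot below. Then pick up the smaller terracotta saucer by its rim and set it gently into the bracket's ring, level, with its rim resting on the ring all round. Leave the other things on the bench where they are.

Things in the scene. Friction and masses are not known exactly. Their poses are not given: they have to be found in the camera images.
- hutch: Hutch's upper tier at the bench's right end (fixed; wood, wire mesh, 900 mm long). Origin: on its front plane, mid-length, bench height; x into the hutch, y along the front, z up. A grey ledge 18 mm thick along the front, underside 250 mm above the bench, juts 55 mm out past the upright's face: a vertical tool cannot work under it; lean it 25 to 45 degrees, wrist away from the hutch.
- upright: Slotted aluminium channel on the hutch's front (fixed; 44 mm wide, 248 mm high), held by a strap of its width, 3 mm thick, round the ledge above. Origin: foot of its face, centre line, bench height. x into the hutch, square to the face; z up. Face 4 mm thick with four slots on the centre line, each 14 mm wide, 36 mm high, open behind for 20 mm; lower edges 10, 70, 130 and 190 mm above the bench.
- upright_seat (a point): Point on the upright's face, centre line, 70 mm above the bench: where bracket_back lies once the bracket is fully home in the top two slots. Axes as the upright's.
- bracket: Steel ring bracket, 360 g, 200 mm long, standing on the bench the way up it is used. Origin: on the bench under its middle; x along the web towards plate and hooks (when hung, x as the upright's x), z up. Upright web 10 mm thick, 50 mm high, from x = 14 to 75 mm, then a bar 12 mm high to the ring. Back plate 36 mm wide, 135 mm high, 5 mm thick, rear face at x = 80 mm.
- bracket_back (a point): Bottom centre of the back plate's rear face: bracket x = 80, z = 0 mm; bracket's axes. Two hooks behind the plate on its centre line, 8 mm wide: shanks 12 mm thick, undersides at z = 60 and 120 mm, 10.5 mm long, tongues hanging 12 mm lower, 5.5 mm behind the plate. They enter the slots level, with the bracket 13 to 23 mm (best 18) above home, until the plate meets the face; then lower it.
- bracket_grip (a point): Point inside the web where it can be pinched across its 10 mm thickness (along the bracket's y): bracket x = 42 mm (38 mm in front of the plate's rear face), z = 30 mm. Axes as the bracket's. The bracket's centre of mass is near it.
- ring_center (a point): Centre of the bracket's ring, at the height of the ring's top: bracket x = -54, y = 0, z = 8 mm. Axes as the bracket's. The ring is 8 mm round bar, 90 mm clear inside, 108 mm outside.
- catch (a joint): Spring catch behind the back plate, 24 to 34 mm above its bottom edge, 7 mm wide, standing out 8 mm: 0 = fully out, 0.008 m = pushed in flush. The upright's face pushes it in (3 to 7 N) as the plate comes up to it; friction then holds the bracket up, so press the bracket down with 5 to 15 N. Fully home, it snaps out to 0 in the slot at 70 mm and locks the bracket against lifting.
- saucer_center (a point): Middle of the smaller terracotta saucer (260 g), half-way up its 40 mm; z up. Rim 116 mm across and 12 mm high round the top; below it the body is 84 mm across, narrowing to 68 mm at the foot. Open on top: inside radius 36 mm, inner floor 7 mm up, so rim and wall together are 22 mm thick to pinch. Seated, the rim's underside lies on the ring's top and this point is 8 mm below ring_center.
- big_saucer_center (a point): The larger terracotta saucer, 184 mm across, 50 mm high, too big for the ring: centre, half-way up. To be left alone.
- caddy: White lidded plastic caddy with a grey lid and handle, 150 x 110 mm, 157 mm high; origin under its centre. To be left alone.
- scoop: Green plastic scoop lying on the bench, 180 mm long, 40 mm high; origin under its middle, bowl towards its +x. To be left alone.
- comb: Steel comb lying flat, 190 x 40 mm, 6 mm high; origin under its middle, long along its x. To be left alone.
- gnaw_block: Dark wooden gnaw block 120 x 60 x 50 mm high, origin under its centre. To be left alone.
- brush: Wooden-handled brush lying flat, 200 mm long; origin under its middle, long along its x. To be left alone.
- saucer: The smaller saucer's body (see saucer_center); origin at the centre of its underside, z up.
Not all that is in view belongs to the job. What is shaped like the saucer but green is not meant.

How it is judged:
On the way, in this order (a step that is already met when the one before it is completed fails the run):
1. the bracket's hooks are through the top two slots, plate against the upright, still above its home height (y of bracket_back in the frame of upright_seat between -0.006 and 0.006 m and x of bracket_back in the frame of upright_seat between -0.005 and 0.004 m and angle between the x axis of bracket and the x axis of upright, either way round below 0.1 rad and angle between bracket's own z axis and vertical below 0.1 rad and z of bracket_back in the frame of upright_seat between 0.004 and 0.026 m), for 0.05 s.
2. the bracket is pressed fully home and its catch has snapped out (y of bracket_back in the frame of upright_seat between -0.006 and 0.006 m and x of bracket_back in the frame of upright_seat between -0.005 and 0.004 m and angle between the x axis of bracket and the x axis of upright, either way round below 0.1 rad and angle between bracket's own z axis and vertical below 0.1 rad and z of bracket_back in the frame of upright_seat between -0.004 and 0.003 m and value of joint catch below 0.003 m), for 0.2 s.
At the end, for the whole second after the job is handed in: Bracket home in the top two slots (6 mm sideways, 5 mm in depth, -4 to +3 mm in height, square and upright within 0.1 rad), catch out. Smaller saucer in the ring: centre within 8 mm, rim on the ring within 5 mm, level within 0.08 rad. All at rest (all of step 2 and horizontal distance between saucer_center and ring_center below 0.008 m and z of saucer_center in the frame of ring_center between -0.013 and -0.003 m and angle between saucer_center's own z axis and vertical below 0.08 rad and linear speed of each of saucer, bracket below 0.02 m/s); the robot touches nothing.
It fails at once if something else on the bench is shifted by more than 30 mm (distance of any of big_saucer_center, caddy, scoop, comb, gnaw_block, brush from where it was at the start of the episode above 0.03 m).
It fails at once if the smaller saucer is knocked or pressed hard (over 40 N) against the bracket or the upright (contact force between saucer and bracket above 40 N or contact force between saucer and upright above 40 N).
It fails at once if the smaller saucer is dropped (falls free of the fingers at over 0.5 m/s) instead of being set down (linear speed of saucer above 0.5 m/s and contact force between the fingers and saucer below 0.3 N).
It also fails if it takes over 64 s, if anything falls off the work surface, if the arm or the gripper's body presses on something with over 40 N, if the wrist force passes 120 N, or if a joint passes its speed limit or range.

## Working session

There is one attempt and no reset: what is moved stays moved. The work goes in short steps, Python scripts to look and compute and a tool call to move; the robot and the scene stay as the last step left them, time stands still between calls to the robot, and variables do not carry over. Pictures are saved under pics/ and viewed, and the job is handed in when it is done.

Besides the shell and the picture viewer there is one more tool, called after "Emit:" as name(argument=value, ...) on one line, values as JSON. drive_tool: Moves the arm, as the interface text tells. Its arguments: {"type":"object","properties":{"deltas":{"type":"array"},"hand":{"type":"number"},"squeeze":{"type":"number"}},"required":["deltas"]}

```bash
mkdir -p pics; cat > h.py <<'E'
import numpy as np, cv2, pickle
from station import manip
from scipy.spatial.transform import Rotation as Ro
def snap(n):
    s=manip.snapshot(n); pickle.dump(s,open(f'{n}.pkl','wb')); return s
def load(n): return pickle.load(open(f'{n}.pkl','rb'))
def K(s): return np.array([[s['fx'],0,s['cx']],[0,s['fy'],s['cy']],[0,0,1.]])
def und(s,uv):
    uv=np.asarray(uv,float).reshape(-1,2)
    d=(uv-[s['cx'],s['cy']])/[s['fx'],s['fy']]
    r=d.copy()
    for _ in range(30): r=d/(1+s['k1']*(r**2).sum(1,keepdims=True))
    return r
def ray(s,uv):
    r=und(s,uv); R=np.array(s['R']); t=np.array(s['t'])
    return -R.T@t, np.c_[r,np.ones(len(r))]@R
def onz(s,uv,z):
    o,d=ray(s,uv); return o+d*((z-o[2])/d[:,2])[:,None]
def cloud(s):
    v,u=np.mgrid[0:480,0:640]; uv=np.c_[u.ravel(),v.ravel()]
    o,d=ray(s,uv); P=o+d*s['depth'].reshape(-1,1); P[s['depth'].ravel()==0]=np.nan
    return P.reshape(480,640,3)
def proj(s,X):
    X=np.atleast_2d(X); c=X@np.array(s['R']).T+np.array(s['t']); a=c[:,:2]/c[:,2:]
    a=a*(1+s['k1']*(a**2).sum(1,keepdims=True)); return a*[s['fx'],s['fy']]+[s['cx'],s['cy']]
def save(n,im): cv2.imwrite(f'pics/{n}.png',cv2.cvtColor(im,cv2.COLOR_RGB2BGR))
E
python3 - <<'E'
from h import *
print(manip.sense())
for n in('scene','top'):
    s=snap(n); save(n+'0',s['frame']); print(n,s['fx'],s['k1'],-np.array(s['R']).T@s['t'],np.array(s['R']).round(3).tolist())
E
```

```text
{'t': 0.0, 'q': array([ 1.07156047e+00,  5.28450560e-01,  1.43386244e+00,  2.73632864e-05,
        1.18140451e+00, -1.78462415e-01]), 'qd': array([ 6.98949637e-04,  1.10453861e-03, -5.88467397e-05, -1.52150838e-03,
        1.15615047e-03, -2.14977187e-04]), 'tau': array([ 5.49498855e-04, -4.42349625e+01, -1.78024113e+01, -3.39094941e-04,
        8.56089173e-03,  1.77752948e-06]), 'tcp_pos': array([0.19666786, 0.59252   , 0.23035589]), 'tool_rot': array([ 1.59705029e-01,  9.87164209e-01, -9.97810158e-04, -3.65085442e-04]), 'force': array([-0.20913922, -0.34032576, -0.82321658]), 'ft_torque': array([ 0.00235497, -0.01456753, -0.0043348 ]), 'finger_gap': 0.9972639844990118}
scene 522.6336847449222 0.03971535722385323 [1.24966384 0.25574956 1.29826773] [[-0.198, 0.98, -0.001], [0.84, 0.169, -0.515], [-0.505, -0.103, -0.857]]
top 442.9835288193567 0.01553295920604127 [0.32022126 0.10800725 1.45411473] [[0.013, -1.0, 0.002], [-0.99, -0.014, -0.138], [0.138, -0.0, -0.99]]
```

View pics/scene0.png

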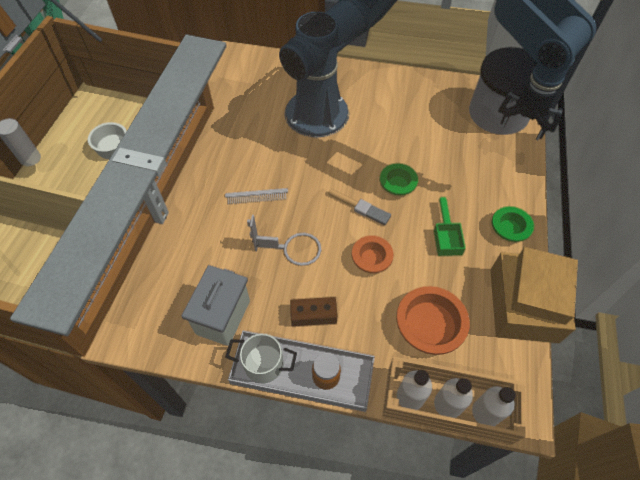

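View pics/top0.png

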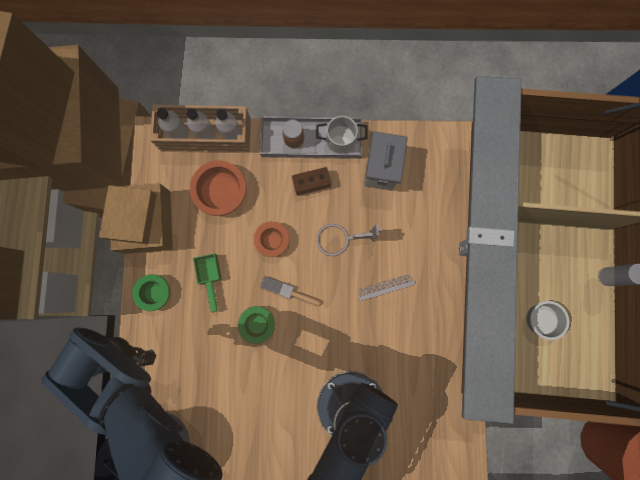

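Scene: the smaller terracotta saucer is at scene (372,253) / top (271,239). The big one is at (433,320) / (218,188), and two green look-alikes are at scene (399,179) and (513,223). The bracket ring is at (302,249) with its plate at (252,235). The upright shows under the ledge at (155,203), and its strap at (137,158). I'll measure these and check enlarged crops.

```bash
python3 - <<'E'
from h import *
S=load('scene');T=load('top')
def crop(s,x,y,w,h,f): return cv2.resize(s['frame'][y:y+h,x:x+w],None,fx=f,fy=f,interpolation=cv2.INTER_CUBIC)
save('cs_br',crop(S,215,175,200,110,4)); save('cs_up',crop(S,100,130,110,110,5)); save('ct_br',crop(T,240,190,260,110,3))
for s,n in((S,'S'),(T,'T')):
    hsv=cv2.cvtColor(s['frame'],cv2.COLOR_RGB2HSV)
    m=((hsv[...,0]<10)&(hsv[...,1]>140)&(hsv[...,2]>90)).astype(np.uint8)
    k,l,st,c=cv2.connectedComponentsWithStats(m)
    P=cloud(s)
    for i in range(1,k):
        if st[i,4]>300:
            print(n,st[i],c[i].round(1))
    print(n,'tcp',proj(s,[[0.197,.593,.23],[0,0,0]]).round())
E
```

```text
S tcp [[518. 136.]
 [316. 113.]]
T [ 190  161   56   54 2026] [219.2 188.7]
T [254 222  35  34 771] [272.1 239. ]
T [622 432  18  48 666] [631.9 459.1]
T tcp [[137. 347.]
 [351. 407.]]
```

View pics/cs_br.png

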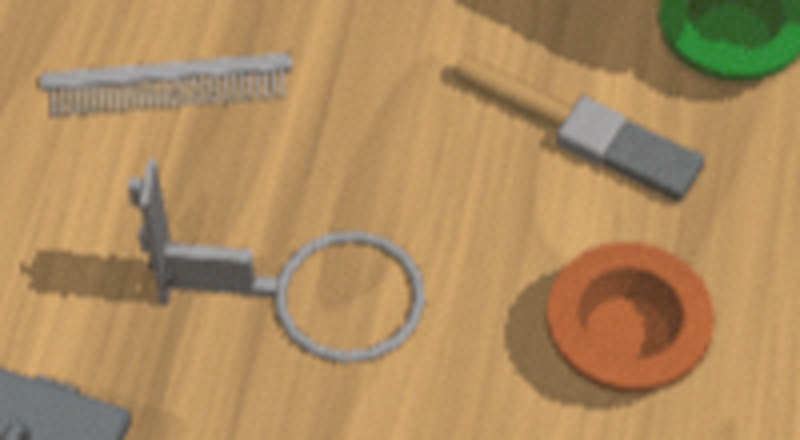

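View pics/cs_up.png

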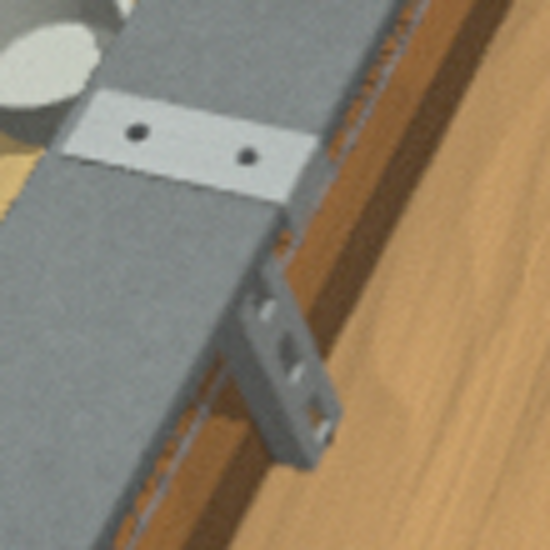

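View pics/ct_br.png

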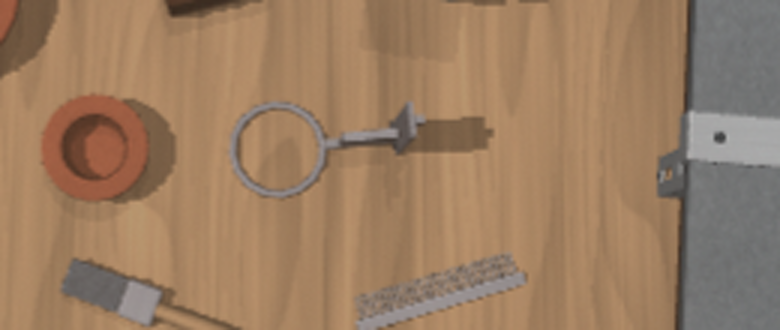

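```bash
python3 - <<'E'
from h import *
from scipy.optimize import least_squares
S=load('scene');T=load('top')
def circ(p):
    f=lambda a:np.hypot(p[:,0]-a[0],p[:,1]-a[1])-a[2]
    r=least_squares(f,[*p[:,:2].mean(0),.05],loss='soft_l1',f_scale=.001); return r.x, np.abs(f(r.x)).mean()
print('bench noise',np.nanstd(cloud(S)[225:240,190:215,2]),np.nanmedian(cloud(S)[225:240,190:215,2]),np.nanmedian(cloud(T)[250:270,400:430,2]))
for n,s,box in(('S',S,(350,233,395,275)),('T',T,(250,218,294,260))):
    h=cv2.cvtColor(s['frame'],cv2.COLOR_RGB2HSV); print(h[(box[1]+box[3])//2,(box[0]+box[2])//2])
    m=((h[...,0]<9)&(h[...,1]>150)).astype(np.uint8); 
    mm=np.zeros_like(m); mm[box[1]:box[3],box[0]:box[2]]=m[box[1]:box[3],box[0]:box[2]]
    P=cloud(s); z=P[...,2][mm>0]
    print(n,'saucer z pct',np.nanpercentile(z,[50,80,95]))
    # rim top pixels by depth
    c=max(cv2.findContours(mm,cv2.RETR_EXTERNAL,cv2.CHAIN_APPROX_NONE)[0],key=len).reshape(-1,2)
    w=onz(s,c,.04); print(n,'outline@40',circ(w))
    sel=(mm>0)&(P[...,2]>.03); q=P[sel]; print(n,'rimpts mean',q.mean(0), 'ext', (q.min(0)+q.max(0))/2)
# bracket points: cloud in region
for n,s,b in(('S',S,(240,205,328,270)),('T',T,(310,215,390,262))):
    h=cv2.cvtColor(s['frame'],cv2.COLOR_RGB2HSV)
    m=(h[...,1]<70); mm=np.zeros_like(m); mm[b[1]:b[3],b[0]:b[2]]=m[b[1]:b[3],b[0]:b[2]]
    save('m_'+n,(mm[b[1]:b[3],b[0]:b[2],None]*np.ones(3)*255).astype(np.uint8).repeat(6,0).repeat(6,1))
    P=cloud(s)[mm]; uv=np.argwhere(mm)[:,::-1]
    print(n,len(P),np.nanmin(P,0),np.nanmax(P,0))
    cs,hi=cv2.findContours(mm.astype(np.uint8),cv2.RETR_CCOMP,cv2.CHAIN_APPROX_NONE)
    for c,hh in zip(cs,hi[0]):
        if hh[3]>=0 and len(c)>30:
            # ring's pixels: all mask pixels near hole centre
            w0=onz(s,c.reshape(-1,2),.004); x,e=circ(w0); print('hole',x,e)
            w=onz(s,uv,.004); d=np.hypot(*(w[:,:2]-x[:2]).T); w=w[(d<.058)]
            dd=w[:,:2]-x[:2]; print('ring',circ(w))
E
```

```text
bench noise 0.0029604118910048624 0.0013690782069535334 -0.00032541315647349744
[ 10 164 185]
S saucer z pct nan
  return np.nanmean(a, axis, out=out, keepdims=keepdims)
Traceback (most recent call last):
ValueError: max() iterable argument is empty
```

```bash
cat > m.py <<'E'
from h import *
from scipy.optimize import least_squares
def circ(p,r0=None):
    f=lambda a:np.hypot(p[:,0]-a[0],p[:,1]-a[1])-(a[2] if r0 is None else r0)
    r=least_squares(f,[*p[:,:2].mean(0),.05],loss='soft_l1',f_scale=.001); return r.x.round(4), np.abs(f(r.x)).mean().round(5)
def saucer(s,box,n):
    h=cv2.cvtColor(s['frame'],cv2.COLOR_RGB2HSV)
    m=((h[...,0]<13)&(h[...,1]>145)).astype(np.uint8); 
    mm=np.zeros_like(m); mm[box[1]:box[3],box[0]:box[2]]=m[box[1]:box[3],box[0]:box[2]]
    save('ms_'+n,(mm[box[1]:box[3],box[0]:box[2],None]*np.ones(3)*255).astype(np.uint8).repeat(6,0).repeat(6,1))
    P=cloud(s); z=P[...,2][mm>0]
    print(n,'saucer z pct',np.nanpercentile(z,[50,80,95]))
    c=max(cv2.findContours(mm,cv2.RETR_EXTERNAL,cv2.CHAIN_APPROX_NONE)[0],key=len).reshape(-1,2)
    print(n,'outline@40',circ(onz(s,c,.04)),'@34',circ(onz(s,c,.034)))
    sel=(mm>0)&(P[...,2]>.03); q=P[sel]; print(n,'rim', (q.min(0)+q.max(0))/2)
E
python3 - <<'E'
from m import *
S=load('scene');T=load('top')
saucer(S,(348,231,397,277),'S'); saucer(T,(250,218,294,260),'T')
for n,s,b in(('S',S,(240,205,328,270)),('T',T,(310,215,390,262))):
    h=cv2.cvtColor(s['frame'],cv2.COLOR_RGB2HSV)
    m=(h[...,1]<70); mm=np.zeros_like(m); mm[b[1]:b[3],b[0]:b[2]]=m[b[1]:b[3],b[0]:b[2]]
    save('m_'+n,(mm[b[1]:b[3],b[0]:b[2],None]*np.ones(3)*255).astype(np.uint8).repeat(6,0).repeat(6,1))
    P=cloud(s)[mm]; uv=np.argwhere(mm)[:,::-1]
    print(n,len(P),np.nanmin(P,0),np.nanmax(P,0))
    cs,hi=cv2.findContours(mm.astype(np.uint8),cv2.RETR_CCOMP,cv2.CHAIN_APPROX_NONE)
    for c,hh in zip(cs,hi[0]):
        if hh[3]>=0 and len(c)>30:
            w0=onz(s,c.reshape(-1,2),.004); x,e=circ(w0); print('hole',x,e)
            w=onz(s,uv,.004); d=np.hypot(*(w[:,:2]-x[:2]).T); w=w[(d<.058)]
            print('ring',circ(w))
E
```

```text
S saucer z pct [0.03778854 0.04148752 0.0441778 ]
S outline@40 (array([0.524 , 0.2639, 0.0564]), np.float64(0.00073)) @34 (array([0.5206, 0.2639, 0.0567]), np.float64(0.00073))
S rim [0.52463195 0.26325903 0.04027181]
T saucer z pct [0.03831259 0.04180166 0.04428142]
T outline@40 (array([0.5261, 0.2632, 0.0521]), np.float64(0.00273)) @34 (array([0.5269, 0.2639, 0.0523]), np.float64(0.00275))
T rim [0.5256301  0.26135839 0.03872216]
S 734 [ 0.47075467 -0.0787333  -0.00670592] [0.58265343 0.11817706 0.14196639]
hole [0.527  0.0654 0.0461] 0.00075
ring (array([0.5269, 0.0652, 0.0494]), np.float64(0.00233))
T 442 [ 0.47720258 -0.08817411 -0.00624902] [0.58474386 0.11766567 0.13945466]
hole [0.5303 0.0646 0.0465] 0.00071
ring (array([0.5302, 0.0643, 0.0495]), np.float64(0.00221))
```

```bash
python3 - <<'E'
from m import *
S=load('scene');T=load('top')
for n,s,b in(('S',S,(240,205,328,270)),('T',T,(310,215,390,262))):
    h=cv2.cvtColor(s['frame'],cv2.COLOR_RGB2HSV)
    m=(h[...,1]<70); mm=np.zeros_like(m); mm[b[1]:b[3],b[0]:b[2]]=m[b[1]:b[3],b[0]:b[2]]
    P=cloud(s)[mm]
    for lo,hi in((.1,.15),(.035,.056),(.06,.1)):
        q=P[(P[:,2]>lo)&(P[:,2]<hi)]; print(n,lo,len(q),np.nanmedian(q,0),q.min(0),q.max(0))
    q=P[(P[:,2]>.038)&(P[:,2]<.058)&(P[:,1]>-.06)&(P[:,1]<0.01)]
    vx=cv2.fitLine(q[:,:2].astype(np.float32),cv2.DIST_HUBER,0,.01,.01).ravel(); print(n,'web line',vx, 'x at y=-.03',vx[2]+(-.03-vx[3])*vx[0]/vx[1])
# upright & strap
for n,s,b in(('S',S,(95,130,180,230)),('T',T,(450,215,530,265))):
    P=cloud(s)[b[1]:b[3],b[0]:b[2]].reshape(-1,3)
    f=s['frame'][b[1]:b[3],b[0]:b[2]].reshape(-1,3).astype(int)
    P0=P
    up=P[(P[:,2]>.02)&(P[:,2]<.24)]
    print(n,'strap bright',)
    br=(f.min(1)>150)&(np.ptp(f,axis=1)<30)&(abs(P[:,2]-.27)<.02)
    q=P[br]; print(len(q),np.nanmedian(q,0),q.min(0),q.max(0))
E
```

```text
S 0.1 83 [ 0.54557246 -0.06389519  0.12755368] [ 0.52400146 -0.0787333   0.10024146] [ 0.56348653 -0.06049934  0.14196639]
S 0.035 143 [ 0.54308029 -0.03672129  0.04773405] [ 0.52903918 -0.07566774  0.03534735] [ 0.56243307 -0.00080861  0.05558024]
S 0.06 46 [ 0.54751793 -0.06329284  0.07856771] [ 0.52519478 -0.07590993  0.0625274 ] [ 0.56312169 -0.05947497  0.09892193]
S web line [ 0.09627257 -0.995355    0.5415666  -0.01969707] x at y=-.03 0.54256314
T 0.1 48 [ 0.5428751  -0.06661723  0.13178373] [ 0.52590075 -0.07909053  0.10005385] [ 0.56101508 -0.06289071  0.13945466]
T 0.035 81 [ 0.53889447 -0.03653511  0.04766343] [ 0.52609671 -0.06812253  0.03510885] [ 0.56065372 -0.00397138  0.05591578]
T 0.06 20 [ 0.54262385 -0.06506684  0.0826143 ] [ 0.52742213 -0.06696483  0.06198465] [ 0.56127302 -0.06302623  0.09863896]
T web line [ 0.14503188 -0.989427    0.53833497 -0.02652395] x at y=-.03 0.53884447
S strap bright
629 [ 0.50347794 -0.35510351  0.2719607 ] [ 0.47579182 -0.41920471  0.26601019] [ 0.52869911 -0.29420568  0.27749107]
T strap bright
640 [ 0.50457578 -0.35672991  0.27077717] [ 0.4821371  -0.41780404  0.2640844 ] [ 0.53029318 -0.2963133   0.2782287 ]
```

```bash
python3 - <<'E'
from m import *
S=load('scene');T=load('top')
def crop(s,x,y,w,h,f): return cv2.resize(s['frame'][y:y+h,x:x+w],None,fx=f,fy=f,interpolation=cv2.INTER_NEAREST)
save('strapS',crop(S,105,140,70,90,7)); save('strapT',crop(T,455,220,66,42,12)); save('plS',crop(S,235,205,100,66,8)); save('plT',crop(T,310,215,80,50,10))
E
```

```text
(no output)
```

View pics/strapS.png

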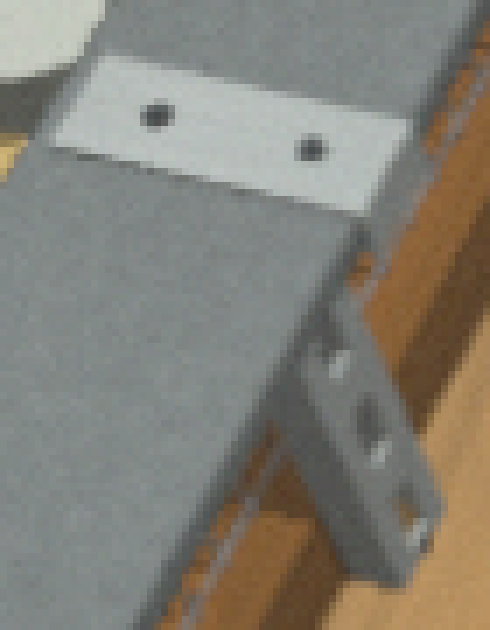

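View pics/strapT.png

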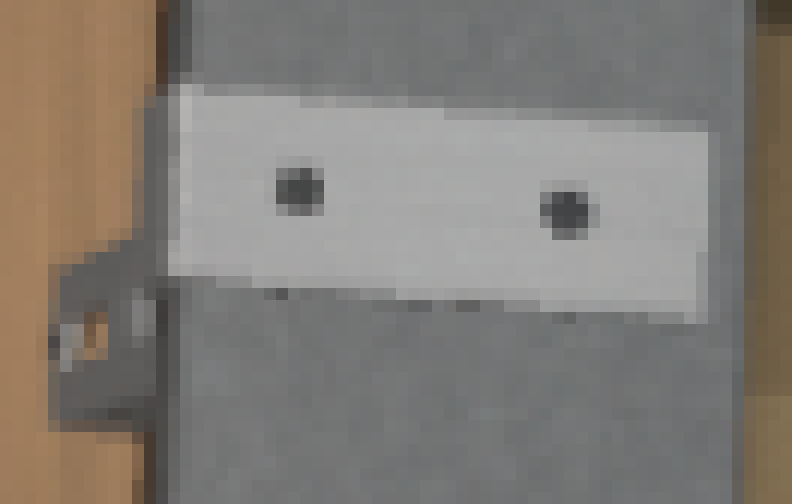

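View pics/plS.png

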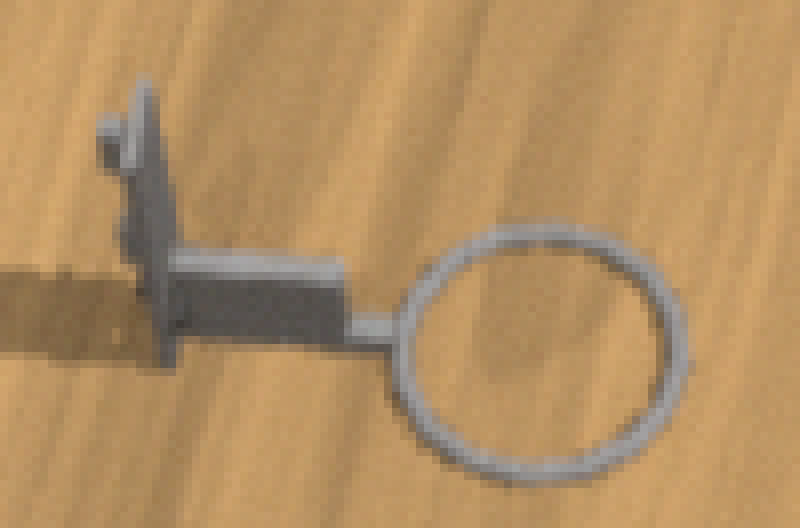

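View pics/plT.png

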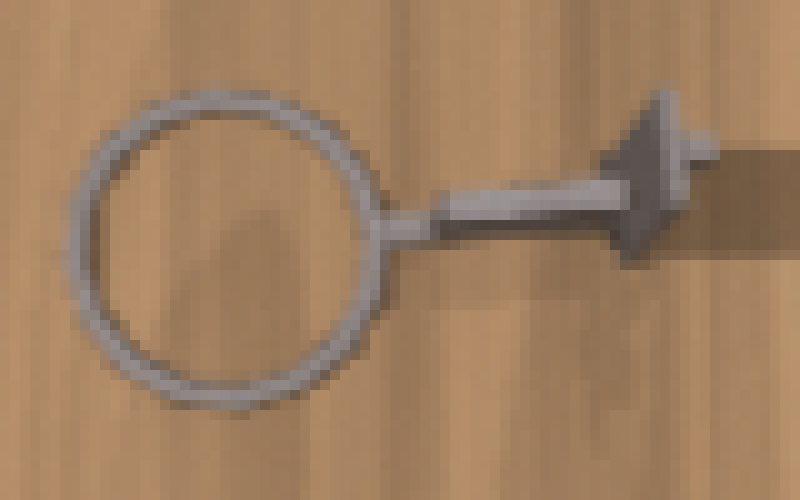

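```bash
python3 - <<'E'
from m import *
S=load('scene');T=load('top')
def px(c,f,o): return np.array(c,float)/f-.5+np.array(o)
def show(n,w): print(n,w.round(4).tolist())
a=onz(S,px([(412,121),(363,213),(95,55),(50,145)],7,(105,140)),.271); show('strapS',a)
b=onz(T,px([(176,88),(170,276),(710,130),(702,322)],12,(455,220)),.271); show('strapT',b)
for w in(a,b):
    f=(w[0]+w[1])/2; bk=(w[2]+w[3])/2; d=bk-f; print('front',f,'back',bk,'ang',np.degrees(np.arctan2(d[1],d[0])), 'w',np.linalg.norm(w[0]-w[1]))
w=onz(S,px([(412,585),(441,500)],7,(105,140)),0); show('uprfootS',w); print((w[0]+w[1])/2,np.linalg.norm(w[0]-w[1]))
w=onz(T,px([(50,428),(62,268)],12,(455,220)),0); show('uprfootT',w)
w1=onz(S,px([(178,258),(340,273)],8,(235,205)),.05); w2=onz(T,px([(443,205),(628,193)],10,(310,215)),.05)
for w in(w1,w2): d=w[0]-w[1]; print('web',w.round(4).tolist(),np.degrees(np.arctan2(d[1],d[0])),np.linalg.norm(d))
w=onz(T,px([(664,92),(678,205)],10,(310,215)),.135); show('plate topT',w)
w=onz(S,px([(146,80),(133,165)],8,(235,205)),.135); show('plate topS',w)
# ledge front edges
# upright face depth
for n,s,b in(('S',S,(140,180,170,225)),('T',T,(457,238,470,257))):
    P=cloud(s)[b[1]:b[3],b[0]:b[2]].reshape(-1,3); q=P[(P[:,2]>.02)&(P[:,2]<.23)]; 
    print(n,len(q),np.percentile(q,[2,25,50,75,98],axis=0).round(4).tolist())
E
```

```text
strapS [[0.4843, -0.2945, 0.271], [0.5276, -0.297, 0.271], [0.478, -0.4171, 0.271], [0.5207, -0.4165, 0.271]]
strapT [[0.5308, -0.2981, 0.271], [0.4879, -0.2953, 0.271], [0.5228, -0.4176, 0.271], [0.4792, -0.4137, 0.271]]
front [ 0.50593031 -0.29579115  0.271     ] back [ 0.49938625 -0.41680058  0.271     ] ang -93.09547966530766 w 0.0433953793930322
front [ 0.50933982 -0.29672527  0.271     ] back [ 0.50097249 -0.41565585  0.271     ] ang -94.02439712628775 w 0.042928051284939615
uprfootS [[0.5209, -0.3534, 0.0], [0.4776, -0.3562, 0.0]]
[ 0.49924846 -0.35483812  0.        ] 0.04346992678476108
uprfootT [[0.4837, -0.3534, 0.0], [0.5282, -0.3581, 0.0]]
web [[0.5408, -0.0598, 0.05], [0.5356, -0.0029, 0.05]] -84.77254265673339 0.05709213548063403
web [[0.5384, -0.0036, 0.05], [0.5432, -0.063, 0.05]] 94.54352986525957 0.059520654055558196
plate topT [[0.5607, -0.0636, 0.135], [0.5262, -0.0677, 0.135]]
plate topS [[0.5239, -0.0665, 0.135], [0.5573, -0.062, 0.135]]
S 930 [[0.4066, -0.4074, 0.0235], [0.4849, -0.3811, 0.0483], [0.5128, -0.3697, 0.0548], [0.524, -0.3538, 0.1015], [0.556, -0.3499, 0.1516]]
T 75 [[0.4822, -0.3674, 0.0225], [0.4879, -0.3561, 0.0377], [0.4965, -0.3549, 0.0518], [0.5127, -0.3542, 0.0633], [0.5258, -0.3524, 0.0819]]
```

The interface can't command a lean directly, because it only turns about the tool's z. Before planning around the ledge I'll check what the arm does at its reach limit, somewhere harmless. The first move takes it to the left of the base.

Emit:
drive_tool(deltas=[5,-9,-4,0,10,-18,-7,0,10,-18,-7,0,10,-18,-7,0,10,-18,-7,0,10,-18,-7,0,10,-18,-7,0])

```text
t: 0.8
tcp_pos: [0.0457, 0.4543, 0.301]
tool_rot: [0.16, 0.987, -0.0, 0.0]
force: [0.6, 1.4, 0.0]
finger_gap: 1.004
```

```bash
cat > st.py <<'E'
from h import *
s=manip.sense(); R=Ro.from_quat(s['tool_rot']).as_matrix()
print('t',round(s['t'],2),'q',s['q'].round(4).tolist(),'p',s['tcp_pos'].round(4).tolist(),'gap',round(s['finger_gap'],3)); print('F',s['force'].round(2).tolist())
print('x',R[:,0].round(4),'y',R[:,1].round(4),'z',R[:,2].round(4),'lean',np.degrees(np.arccos(-R[2,2])).round(2),'az',np.degrees(np.arctan2(R[1,2],R[0,2])).round(1))
open('log.txt','a').write(repr((s['q'].tolist(),s['tcp_pos'].tolist(),s['tool_rot'].tolist()))+'\n')
E
python3 st.py
```

```text
t 0.8 q [1.2251, 0.2089, 1.7436, -0.0001, 1.1892, -0.0253] p [0.0457, 0.4543, 0.301] gap 1.004
F [0.63, 1.39, 0.03]
x [-9.491e-01  3.150e-01 -1.000e-04] y [ 3.150e-01  9.491e-01 -1.000e-04] z [ 1.e-04 -1.e-04 -1.e+00] lean 0.01 az -48.6
```

Emit:
drive_tool(deltas=[-3,-11.6,0,0,-3,-11.6,0,0,-5,-19,0,0,-5,-19,0,0,-5,-19,0,0,-5,-19,0,0])

```text
t: 1.4
tcp_pos: [0.0347, 0.2592, 0.3012]
tool_rot: [0.161, 0.987, 0.001, 0.001]
force: [1.1, -0.1, 0.3]
finger_gap: 1.0
```

```bash
python3 st.py
```

```text
t 1.4 q [0.9995, -0.1351, 2.11, -0.0002, 1.1645, -0.2479] p [0.0347, 0.2592, 0.3012] gap 1.0
F [1.08, -0.14, 0.31]
x [-9.482e-01  3.177e-01 -7.000e-04] y [0.3177 0.9482 0.0021] z [ 0.0014  0.0017 -1.    ] lean 0.13 az 51.8
```

```bash
python3 - <<'E'
import numpy as np
from scipy.optimize import least_squares
D=[([1.07156,.52845,1.43386,0,1.1814],[.19667,.59252,.23036]),([1.2251,.2089,1.7436,0,1.1892],[.0457,.4543,.301]),([.9995,-.1351,2.11,0,1.1645],[.0347,.2592,.3012])]
for q,p in D:
    c,s=np.cos(q[0]),np.sin(q[0]); print('radial',c*p[0]+s*p[1],'lat',-s*p[0]+c*p[1], 'th',q[1]+q[2])
def f(a):
    L1,L2,H,off=a; e=[]
    for q,p in D:
        c,s=np.cos(q[0]),np.sin(q[0]); r=c*p[0]+s*p[1]
        e+= [off+L1*np.sin(q[1])+L2*np.sin(q[1]+q[2])-r, H+L1*np.cos(q[1])+L2*np.cos(q[1]+q[2])-p[2]]
    return e
r=least_squares(f,[.4,.4,.2,0]); print(r.x,r.fun)
E
```

```text
radial 0.6143587916336412 lat 0.11100592075404078 th 1.96231
radial 0.44290902034567525 lat 0.11094403857997154 th 1.9525000000000001
radial 0.23680231601366591 lat 0.11096572953197714 th 1.9748999999999999
[ 0.58822534  0.3800801  -0.13255587 -0.03292813] [ 6.13968303e-04  3.54216444e-05 -1.12241760e-03  3.00609029e-04
  5.08449742e-04 -3.36030109e-04]
```

```bash
python3 - <<'E'
from m import *
T=load('top'); P=cloud(T)
for r in range(60,480,60):
    print(r,[tuple(P[r,c].round(2)) for c in (440,500,560,600,630)])
S=load('scene');P=cloud(S)
for r,c in((40,60),(40,190),(75,45),(150,20),(280,60),(200,10),(20,90)): print(r,c,P[r,c].round(2))
E
```

```text
60 [(np.float64(1.61), np.float64(-0.52), np.float64(-0.75)), (np.float64(1.61), np.float64(-0.84), np.float64(-0.75)), (np.float64(1.61), np.float64(-1.15), np.float64(-0.74)), (np.float64(1.61), np.float64(-1.36), np.float64(-0.74)), (np.float64(1.61), np.float64(-1.51), np.float64(-0.74))]
120 [(np.float64(1.28), np.float64(-0.52), np.float64(-0.75)), (np.float64(0.84), np.float64(-0.39), np.float64(0.27)), (np.float64(0.91), np.float64(-0.65), np.float64(0.1)), (np.float64(0.9), np.float64(-0.77), np.float64(0.13)), (np.float64(0.89), np.float64(-0.85), np.float64(0.14))]
180 [(np.float64(0.74), np.float64(-0.3), np.float64(0.0)), (np.float64(0.66), np.float64(-0.39), np.float64(0.26)), (np.float64(0.75), np.float64(-0.71), np.float64(-0.01)), (np.float64(0.75), np.float64(-0.84), np.float64(-0.0)), (np.float64(0.72), np.float64(-0.88), np.float64(0.08))]
240 [(np.float64(0.53), np.float64(-0.29), np.float64(-0.0)), (np.float64(0.5), np.float64(-0.38), np.float64(0.27)), (np.float64(0.54), np.float64(-0.69), np.float64(-0.0)), (np.float64(0.54), np.float64(-0.82), np.float64(-0.0
[... 417 characters left out ...]
float64(0.18), np.float64(-0.37), np.float64(0.27)), (np.float64(0.15), np.float64(-0.67), np.float64(-0.0)), (np.float64(0.15), np.float64(-0.79), np.float64(-0.0)), (np.float64(0.16), np.float64(-0.84), np.float64(0.07))]
420 [(np.float64(-0.04), np.float64(-0.28), np.float64(0.0)), (np.float64(0.03), np.float64(-0.36), np.float64(0.27)), (np.float64(-0.21), np.float64(-1.05), np.float64(-0.76)), (np.float64(0.03), np.float64(-0.62), np.float64(0.25)), (np.float64(0.03), np.float64(-0.7), np.float64(0.25))]
40 60 [ 0.03 -0.83  0.18]
40 190 [ 0.05 -0.37  0.27]
75 45 [ 0.15 -0.83  0.15]
150 20 [ 0.44 -0.78  0.13]
280 60 [ 0.86 -0.39  0.27]
200 10 [ 0.6  -0.73  0.11]
20 90 [-1.19 -1.63 -0.75]
```

Emit:
drive_tool(deltas=[-36.5,6,-15,0,-36.5,6,-15,0,-36.5,6,-15,0,-36.5,6,-15,0,-36.5,6,-15,0,-36.5,6,-15,0,-36.5,6,-15,0,-54,-14.5,-20,0,-54,-14.5,-20,0,-54,-14.5,-20,0,-54,-14.5,-20,0,-54,-14.5,-20,0])

```text
t: 2.6
tcp_pos: [0.4779, -0.007, 0.489]
tool_rot: [0.161, 0.987, 0.001, 0.001]
force: [1.0, 0.5, 1.5]
finger_gap: 1.001
```

```bash
python3 st.py
```

```text
t 2.6 q [-0.2504, 0.1071, 1.3605, 0.0023, 1.6723, -1.4974] p [0.4779, -0.007, 0.489] gap 1.001
F [1.02, 0.48, 1.51]
x [-0.9481  0.318  -0.0016] y [0.318  0.9481 0.0025] z [ 0.0023  0.0018 -1.    ] lean 0.17 az 38.6
```

Emit:
drive_tool(deltas=[0,-41,-1,75,0,-41,-1,75,0,-41,-1,75,0,-41,-1,75,0,-41,-1,75,0,-41,-1,75,12,-60,-4,75,30,-74.5,-6,75,30,-74.5,-6,75,30,-74.5,-6,75,30,-74.5,-6,75,30,-74.5,-6,75])

```text
t: 3.8
tcp_pos: [0.148, -0.4796, 0.5236]
tool_rot: [0.729, 0.685, 0.001, 0.001]
force: [0.1, -0.3, 0.2]
finger_gap: 0.997
```

```bash
python3 st.py
```

```text
t 3.8 q [-1.4961, 0.1418, 1.2339, 0.0027, 1.7666, -1.4335] p [0.148, -0.4796, 0.5236] gap 0.997
F [0.09, -0.28, 0.23]
x [0.0619 0.9981 0.0012] y [ 0.9981 -0.062   0.0025] z [ 0.0026  0.001  -1.    ] lean 0.16 az 21.3
```

Emit:
drive_tool(deltas=[-13,-6.7,-2.6,0,-13,-6.7,-2.6,0,-13,-6.7,-2.6,0,-75,-6.7,-2.6,0,-75,-6.7,-2.6,0,-75,-6.7,-2.6,0,-75,-6.7,-2.6,0,-75,-6.7,-2.6,0,-75,-6.7,-2.6,0,-75,-6.7,-2.6,0,-75,-6.7,-2.6,0,-75,-6.7,-2.6,0])

```text
t: 5.0
tcp_pos: [0.0402, -0.8558, 0.4554]
tool_rot: [0.729, 0.685, -0.01, 0.014]
force: [1.3, 0.0, 0.6]
finger_gap: 0.999
```

```bash
python3 st.py
```

```text
t 5.0 q [-1.6562, 0.849, 0.218, 0.0076, 2.0416, -1.5907] p [0.0402, -0.8558, 0.4554] gap 0.999
F [1.32, 0.04, 0.58]
x [ 0.0619  0.9975 -0.0331] y [ 0.9981 -0.0617  0.006 ] z [ 0.0039 -0.0334 -0.9994] lean 1.93 az -83.3
```

Emit:
drive_tool(deltas=[-30,0,0,0])

```text
t: 5.1
tcp_pos: [0.0362, -0.873, 0.441]
tool_rot: [0.728, 0.685, -0.02, 0.025]
force: [-0.3, 0.4, 0.3]
finger_gap: 0.999
```

Emit:
drive_tool(deltas=[-30,0,0,0])

```text
t: 5.2
tcp_pos: [0.0318, -0.8904, 0.4268]
tool_rot: [0.728, 0.684, -0.03, 0.036]
force: [0.4, -0.9, 0.2]
finger_gap: 1.002
```

```bash
python3 st.py
```

```text
t 5.2 q [-1.6649, 0.8841, 0.218, 0.0156, 1.9459, -1.5975] p [0.0318, -0.8904, 0.4268] gap 1.002
F [0.43, -0.85, 0.21]
x [ 0.0612  0.9937 -0.0938] y [ 0.9981 -0.0604  0.0114] z [ 0.0057 -0.0944 -0.9955] lean 5.43 az -86.6
```

Emit:
drive_tool(deltas=[-30,-10,-20,0])

```text
t: 5.3
tcp_pos: [0.017, -0.894, 0.4334]
tool_rot: [0.726, 0.685, -0.037, 0.045]
force: [-0.3, -0.4, -1.4]
finger_gap: 1.003
```

```bash
python3 st.py
```

```text
t 5.3 q [-1.6832, 0.8759, 0.2208, 0.0224, 1.9292, -1.6161] p [0.017, -0.894, 0.4334] gap 1.003
F [-0.3, -0.36, -1.41]
x [ 0.0585  0.9915 -0.1164] y [ 0.9983 -0.0572  0.0146] z [ 0.0079 -0.117  -0.9931] lean 6.73 az -86.2
```

Emit:
drive_tool(deltas=[-20,-10,-30,0])

```text
t: 5.4
tcp_pos: [-0.0009, -0.8858, 0.4626]
tool_rot: [0.725, 0.685, -0.045, 0.054]
force: [-0.5, 0.1, 2.8]
finger_gap: 0.998
```

```bash
python3 st.py
```

```text
t 5.4 q [-1.7064, 0.8436, 0.218, 0.0285, 1.9415, -1.6363] p [-0.0009, -0.8858, 0.4626] gap 0.998
F [-0.46, 0.15, 2.78]
x [ 0.0584  0.9885 -0.1394] y [ 0.9983 -0.0568  0.0158] z [ 0.0077 -0.1401 -0.9901] lean 8.07 az -86.8
```

Emit:
drive_tool(deltas=[-30,-10,-14,0])

```text
t: 5.5
tcp_pos: [-0.0178, -0.8889, 0.4777]
tool_rot: [0.725, 0.683, -0.059, 0.067]
force: [-0.3, 0.3, 0.8]
finger_gap: 0.998
```

Emit:
drive_tool(deltas=[-30,-10,-14,0])

```text
t: 5.6
tcp_pos: [-0.0343, -0.896, 0.4841]
tool_rot: [0.724, 0.682, -0.072, 0.079]
force: [0.1, -0.3, -0.3]
finger_gap: 1.0
```

Emit:
drive_tool(deltas=[-30,0,-14,0])

```text
t: 5.7
tcp_pos: [-0.0381, -0.9025, 0.4923]
tool_rot: [0.724, 0.679, -0.085, 0.09]
force: [0.1, 0.4, -0.2]
finger_gap: 0.999
```

```bash
python3 st.py
```

```text
t 5.7 q [-1.7505, 0.8154, 0.218, 0.0454, 1.8631, -1.6682] p [-0.0381, -0.9025, 0.4923] gap 0.999
F [0.13, 0.44, -0.22]
x [ 0.0638  0.9673 -0.2456] y [ 0.998  -0.0619  0.0151] z [-6.000e-04 -2.460e-01 -9.693e-01] lean 14.24 az -90.1
```

Emit:
drive_tool(deltas=[-30,0,-14,0])

```text
t: 5.8
tcp_pos: [-0.037, -0.9079, 0.5022]
tool_rot: [0.723, 0.677, -0.097, 0.102]
force: [0.7, 0.2, 0.1]
finger_gap: 0.999
```

```bash
python3 st.py
```

```text
t 5.8 q [-1.7497, 0.8065, 0.218, 0.0493, 1.8378, -1.6647] p [-0.037, -0.9079, 0.5022] gap 0.999
F [0.7, 0.19, 0.08]
x [ 0.0649  0.9582 -0.2787] y [ 0.9979 -0.0629  0.0161] z [-0.0021 -0.2792 -0.9602] lean 16.21 az -90.4
```

Emit:
drive_tool(deltas=[-30,-8,-14,0])

```text
t: 5.9
tcp_pos: [-0.0465, -0.9116, 0.5133]
tool_rot: [0.72, 0.676, -0.108, 0.114]
force: [-0.8, 0.3, 1.1]
finger_gap: 0.998
```

Emit:
drive_tool(deltas=[-30,-8,-14,0])

```text
t: 6.0
tcp_pos: [-0.0602, -0.9143, 0.5251]
tool_rot: [0.717, 0.675, -0.12, 0.125]
force: [-0.1, -0.1, -0.0]
finger_gap: 0.999
```

Emit:
drive_tool(deltas=[-30,-8,-14,0])

```text
t: 6.1
tcp_pos: [-0.0727, -0.9162, 0.5379]
tool_rot: [0.715, 0.673, -0.132, 0.135]
force: [-0.1, 0.4, 0.1]
finger_gap: 1.001
```

Emit:
drive_tool(deltas=[-30,0,-14,0])

```text
t: 6.2
tcp_pos: [-0.0747, -0.918, 0.5521]
tool_rot: [0.714, 0.669, -0.144, 0.146]
force: [0.2, 0.0, -0.3]
finger_gap: 1.0
```

```bash
python3 st.py
```

```text
t 6.2 q [-1.7989, 0.7611, 0.218, 0.0816, 1.7557, -1.703] p [-0.0747, -0.918, 0.5521] gap 1.0
F [0.18, 0.03, -0.28]
x [ 0.062   0.9137 -0.4016] y [ 0.998  -0.0612  0.0149] z [-0.011  -0.4018 -0.9157] lean 23.7 az -91.6
```

```bash
python3 - <<'E'
from m import *
S=load('scene');T=load('top')
# ledge top-front edge via depth: classify pixels with z in .25-.285 and fit edge
for n,s in(('S',S),('T',T)):
    P=cloud(s); m=(abs(P[...,2]-.268)<.015)&(P[...,1]<-.25)&(P[...,1]>-.45)&(P[...,0]>.0)&(P[...,0]<.9)
    m=cv2.morphologyEx(m.astype(np.uint8),cv2.MORPH_OPEN,np.ones((5,5),np.uint8))
    v,u=np.nonzero(m); w=onz(s,np.c_[u,v],.268)
    for side in('front','back'):
        xs=[];ys=[]
        for x in np.arange(.05,.85,.01):
            k=abs(w[:,0]-x)<.006
            if k.sum()>10 and not .47<x<.54: xs.append(x); ys.append(np.percentile(w[k,1],98 if side=='front' else 2))
        c=np.polyfit(xs,ys,1); r=np.array(ys)-np.polyval(c,xs); k=abs(r)<.004; c=np.polyfit(np.array(xs)[k],np.array(ys)[k],1)
        print(n,side,'slope deg',np.degrees(np.arctan(c[0])),'y at .505',np.polyval(c,.505),'resid',np.std(r))
E
```

```text
S front slope deg -4.105524421768639 y at .505 -0.29362132141975755 resid 0.0010839773346557246
S back slope deg -3.990012147481596 y at .505 -0.4229093849792874 resid 0.0013252481760338767
T front slope deg -4.071561320136784 y at .505 -0.2987627710793947 resid 0.0009363435478133296
T back slope deg -4.015888922814903 y at .505 -0.42310134639630737 resid 0.0010747619586842796
```

Emit:
drive_tool(deltas=[-30,-10,-14,0])

```text
t: 6.3
tcp_pos: [-0.0844, -0.9182, 0.5671]
tool_rot: [0.711, 0.668, -0.156, 0.157]
force: [0.1, 0.3, 0.1]
finger_gap: 0.998
```

Emit:
drive_tool(deltas=[-30,-10,-14,0])

```text
t: 6.4
tcp_pos: [-0.0991, -0.9176, 0.5821]
tool_rot: [0.708, 0.665, -0.168, 0.167]
force: [-0.6, 0.4, -0.3]
finger_gap: 1.0
```

```bash
python3 st.py
```

```text
t 6.4 q [-1.8329, 0.7335, 0.218, 0.1059, 1.7214, -1.73] p [-0.0991, -0.9176, 0.5821] gap 1.0
F [-0.64, 0.38, -0.32]
x [ 0.0583  0.8858 -0.4603] y [ 0.9982 -0.0587  0.0133] z [-0.0153 -0.4603 -0.8876] lean 27.42 az -91.9
```

Emit:
drive_tool(deltas=[-30,-10,-14,0])

```text
t: 6.5
tcp_pos: [-0.1126, -0.9161, 0.5977]
tool_rot: [0.705, 0.662, -0.18, 0.177]
force: [0.4, -0.2, 1.0]
finger_gap: 1.0
```

```bash
python3 st.py
```

```text
t 6.5 q [-1.8516, 0.7192, 0.218, 0.1181, 1.705, -1.7432] p [-0.1126, -0.9161, 0.5977] gap 1.0
F [0.36, -0.17, 0.97]
x [ 0.0576  0.8705 -0.4888] y [ 0.9982 -0.0597  0.0113] z [-0.0194 -0.4886 -0.8723] lean 29.27 az -92.3
```

Emit:
drive_tool(deltas=[-20,-20,-10,0])

```text
t: 6.6
tcp_pos: [-0.1404, -0.9118, 0.6112]
tool_rot: [0.702, 0.661, -0.19, 0.186]
force: [-0.5, 0.5, 0.8]
finger_gap: 1.001
```

```bash
python3 st.py
```

```text
t 6.6 q [-1.89, 0.707, 0.218, 0.1425, 1.6938, -1.7749] p [-0.1404, -0.9118, 0.6112] gap 1.001
F [-0.53, 0.47, 0.82]
x [ 0.0539  0.8568 -0.5129] y [ 0.9983 -0.057   0.0096] z [-0.021  -0.5125 -0.8584] lean 30.86 az -92.3
```

Emit:
drive_tool(deltas=[-30,0,-14,0])

```text
t: 6.7
tcp_pos: [-0.1454, -0.9101, 0.6267]
tool_rot: [0.701, 0.656, -0.203, 0.194]
force: [-0.2, -0.2, -0.4]
finger_gap: 1.002
```

```bash
python3 st.py
```

```text
t 6.7 q [-1.8964, 0.6922, 0.219, 0.1441, 1.6772, -1.7732] p [-0.1454, -0.9101, 0.6267] gap 1.002
F [-0.21, -0.23, -0.45]
x [ 0.0581  0.8407 -0.5383] y [ 0.9978 -0.0655  0.0054] z [-0.0307 -0.5375 -0.8427] lean 32.57 az -93.3
```

Emit:
drive_tool(deltas=[-30,0,-14,0])

```text
t: 6.8
tcp_pos: [-0.1388, -0.908, 0.6464]
tool_rot: [0.699, 0.651, -0.215, 0.203]
force: [0.6, 0.9, 0.3]
finger_gap: 0.999
```

```bash
python3 st.py
```

```text
t 6.8 q [-1.8903, 0.6737, 0.218, 0.1439, 1.6629, -1.7632] p [-0.1388, -0.908, 0.6464] gap 0.999
F [0.64, 0.9, 0.35]
x [ 0.0591  0.8225 -0.5657] y [ 0.9976 -0.0693  0.0035] z [-0.0364 -0.5646 -0.8246] lean 34.45 az -93.7
```

```bash
python3 - <<'E'
from m import *
S=load('scene');T=load('top')
for s in(S,T):
    P=cloud(s).reshape(-1,3); P=P[~np.isnan(P).any(1)]
    q=P[(P[:,0]>.3)&(P[:,0]<.85)&(P[:,1]>-.29)&(P[:,1]<.15)&(P[:,2]>.012)]
    g=np.zeros((28,23),int)
    for i in range(28):
        for j in range(23):
            k=(abs(q[:,0]-(.31+.02*i))<.01)&(abs(q[:,1]-(-.28+.02*j))<.01)
            if k.sum()>2: g[i,j]=int(np.percentile(q[k,2],80)*1000)
    print('y:',[round(-.28+.02*j,2) for j in range(23)])
    for i in range(0,28): print(round(.31+.02*i,2),' '.join(f'{v:3d}' for v in g[i]))
E
```

```text
y: [-0.28, -0.26, -0.24, -0.22, -0.2, -0.18, -0.16, -0.14, -0.12, -0.1, -0.08, -0.06, -0.04, -0.02, 0.0, 0.02, 0.04, 0.06, 0.08, 0.1, 0.12, 0.14, 0.16]
0.31 269   0   0   0   0   0   0   0   0   0   0   0   0   0   0   0   0   0   0   0  18   0   0
0.33 268   0   0   0   0   0   0   0   0   0   0   0   0   0   0   0   0   0   0  20  21  22   0
0.35 267   0   0   0   0   0   0   0   0   0  14   0   0   0   0   0   0   0   0   0   0  20   0
0.37 268   0   0   0   0   0   0  13   0   0  13   0   0   0   0   0   0   0   0   0   0   0   0
0.39 269   0   0   0  14   0   0   0   0   0   0   0   0   0   0   0   0   0   0   0   0   0   0
0.41   0   0   0   0   0   0   0   0   0   0   0   0   0   0   0   0   0   0   0   0   0   0   0
0.43   0   0   0   0   0   0   0   0   0   0   0   0   0   0   0   0   0   0   0   0   0   0   0
0.45   0   0   0   0   0   0   0   0   0   0   0   0   0   0   0   0   0   0   0   0   0   0   0
0.47   0   0   0   0   0   0   0   0   0   0   0   0   0   0   0   0   0   0   0   0   0   0   0
0.49   0   0   0   0   0   0   0   0   0   0   0   0   0   0   0   0   0   
[... 3935 characters left out ...]
0  52  51  51  52   0
0.73   0   0   0   0   0   0   0 136 137 138 137 135 136   0   0   0   0   0  51  53  53  53   0
0.75   0   0   0   0   0   0   0 136 136 156 138 136 135   0   0   0   0   0  52  52  52  52   0
0.77   0   0   0   0   0   0 134 136 139 156 137 137 134   0   0   0   0   0   0   0   0   0   0
0.79   0   0   0   0   0   0 136 137 137 156 137 136 134   0   0   0   0   0   0   0   0   0   0
0.81   0   0   0   0   0   0 135 137 137 139 137 137 134  34  35  34  32  36  33  33  33  33   0
0.83   0   0   0   0   0   0 137 136 137 137 137 136  37  39  72  80  74  74  81   0   0   0   0
0.85   0   0   0   0   0   0   0   0 134 136 137 135  76  78  79   0   0   0  79  78   0   0   0
```

Emit:
drive_tool(deltas=[100,61,-32,0,100,61,-32,0,100,61,-32,0,100,61,-32,0,100,61,-32,0,100,61,-32,0,100,61,-32,0,100,61,-32,0,100,61,-32,0,100,61,-32,0,100,61,-32,0,100,61,-32,0])

```text
t: 8.0
tcp_pos: [0.1932, -0.4407, 0.5024]
tool_rot: [0.698, 0.651, -0.216, 0.206]
force: [1.0, -1.0, -0.4]
finger_gap: 1.002
```

```bash
python3 st.py; cat > go.py <<'E'
import sys
from h import *
s=manip.sense(); R=Ro.from_quat(s['tool_rot']).as_matrix()
t=np.array([float(a) for a in sys.argv[1:4]])
d=R.T@(t-s['tcp_pos'])*100; print('shift cm',d.round(2),'dist mm',(np.linalg.norm(d)*10).round(1))
E
python3 go.py .543 .0435 .138
```

```text
t 8.0 q [-1.2621, -0.1222, 1.6864, -0.2434, 1.0166, -1.1223] p [0.1932, -0.4407, 0.5024] gap 1.002
F [1.0, -0.99, -0.42]
x [ 0.0603  0.8196 -0.5697] y [ 0.9976 -0.0688  0.0067] z [-0.0337 -0.5688 -0.8218] lean 34.73 az -93.4
shift cm [62.56 31.32  1.23] dist mm 699.7
```

Emit:
drive_tool(deltas=[56,32,-8,-0.5,56,32,-8,-0.5,56,32,-8,-0.5,56,32,-8,-0.5,56,32,-8,-0.5,56,32,-8,-0.5,56,32,-8,-0.5,56,32,-8,-0.5,56,32,-8,-0.5,56,32,-8,-0.5,56,32,-8,-0.5,56,32,-8,-0.5])

```text
t: 9.2
tcp_pos: [0.5232, 0.0067, 0.2715]
tool_rot: [0.696, 0.654, -0.214, 0.207]
force: [0.6, 0.1, -0.1]
finger_gap: 1.0
```

Emit:
drive_tool(deltas=[0,0,0,0])

```text
t: 9.3
tcp_pos: [0.5268, 0.0116, 0.2692]
tool_rot: [0.694, 0.656, -0.212, 0.207]
force: [-1.7, -0.5, -0.6]
finger_gap: 1.0
```

```bash
python3 st.py; python3 go.py .543 .0435 .138
```

```text
t 9.3 q [0.1257, 0.4614, 1.6056, -0.6273, 1.2553, 0.4374] p [0.5268, 0.0116, 0.2692] gap 1.0
F [-1.74, -0.45, -0.56]
x [ 0.0488  0.8231 -0.5657] y [ 0.9985 -0.0532  0.0087] z [-0.0229 -0.5653 -0.8245] lean 34.46 az -92.3
shift cm [10.13  1.33  8.98] dist mm 136.0
```

```bash
python3 go.py .541 .0266 .113
```

```text
shift cm [10.14  1.2  12.  ] dist mm 157.6
```

Emit:
drive_tool(deltas=[5,0.6,6,-0.9,10.1,1.2,12,-0.9,10.1,1.2,12,-0.9,10.1,1.2,12,-0.9,10.1,1.2,12,-0.9,10.1,1.2,12,-0.9,10.1,1.2,12,-0.9])

```text
t: 10.0
tcp_pos: [0.5426, 0.0262, 0.1163]
tool_rot: [0.689, 0.661, -0.212, 0.207]
force: [-1.0, -0.3, -0.2]
finger_gap: 0.997
```

```bash
python3 st.py; python3 go.py .5385 -.0412 .0143
python3 - <<'E'
from h import *
s=snap('scene'); save('s1',cv2.resize(s['frame'][140:340,160:460],None,fx=2.6,fy=2.6))
E
```

```text
t 10.0 q [0.1478, 0.7045, 1.6698, -0.7112, 1.0201, 0.6507] p [0.5426, 0.0262, 0.1163] gap 0.997
F [-0.97, -0.3, -0.21]
x [ 0.0364  0.824  -0.5654] y [ 0.9992 -0.0404  0.0054] z [-0.0184 -0.5651 -0.8248] lean 34.43 az -91.9
shift cm [ 0.2  -0.19 12.23] dist mm 122.3
```

View pics/s1.png

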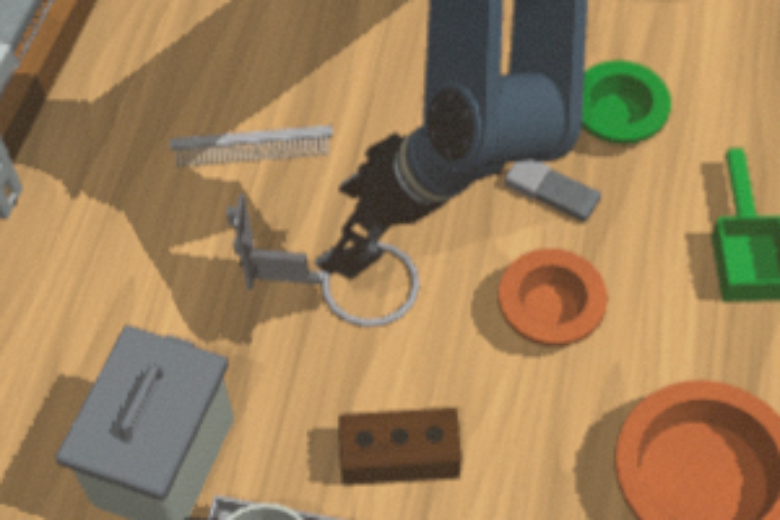

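Emit:
drive_tool(deltas=[0.1,-0.1,4,0,0.2,-0.2,8,0,0.2,-0.2,11,0,0.2,-0.2,12.2,0,0.2,-0.2,12.2,0,0.2,-0.2,12.2,0,0.2,-0.2,12.2,0], hand=8.5)

```text
t: 10.75
tcp_pos: [0.5395, -0.0403, 0.0159]
tool_rot: [0.69, 0.661, -0.211, 0.208]
force: [-0.2, 0.2, -0.3]
finger_gap: 0.998
```

```bash
python3 st.py; python3 go.py .5385 -.0412 .0143
```

```text
t 10.75 q [0.0299, 0.8639, 1.7452, -0.9012, 0.8033, 0.8043] p [0.5395, -0.0403, 0.0159] gap 0.998
F [-0.18, 0.24, -0.34]
x [ 0.0373  0.8241 -0.5652] y [ 0.9992 -0.0395  0.0084] z [-0.0154 -0.565  -0.8249] lean 34.42 az -91.6
shift cm [ 0.01 -0.1   0.19] dist mm 2.1
```

Emit:
drive_tool(deltas=[0,-0.1,0.1,0,0,-0.1,0.1,0,0,-0.1,0.1,0,0,-0.1,0.1,0,0,-0.1,0.1,0,0,-0.1,0.1,0,0,-0.1,0.1,0,0,-0.1,0.1,0], hand=0, squeeze=90)

```text
t: 11.55
tcp_pos: [0.5397, -0.0408, 0.0156]
tool_rot: [0.689, 0.661, -0.21, 0.209]
force: [3.1, 1.7, 3.7]
finger_gap: 0.104
```

```bash
python3 st.py; 
python3 - <<'E'
from h import *
s=snap('scene'); save('s2',cv2.resize(s['frame'][180:300,200:360],None,fx=5,fy=5))
s=snap('top'); save('t2',cv2.resize(s['frame'][190:290,290:450],None,fx=5,fy=5))
E
```

```text
t 11.55 q [0.0291, 0.8644, 1.7467, -0.9057, 0.8002, 0.8079] p [0.5397, -0.0408, 0.0156] gap 0.104
F [3.08, 1.73, 3.68]
x [ 0.0374  0.8241 -0.5652] y [ 0.9992 -0.0383  0.0104] z [-0.0131 -0.5652 -0.8249] lean 34.43 az -91.3
```

View pics/s2.png

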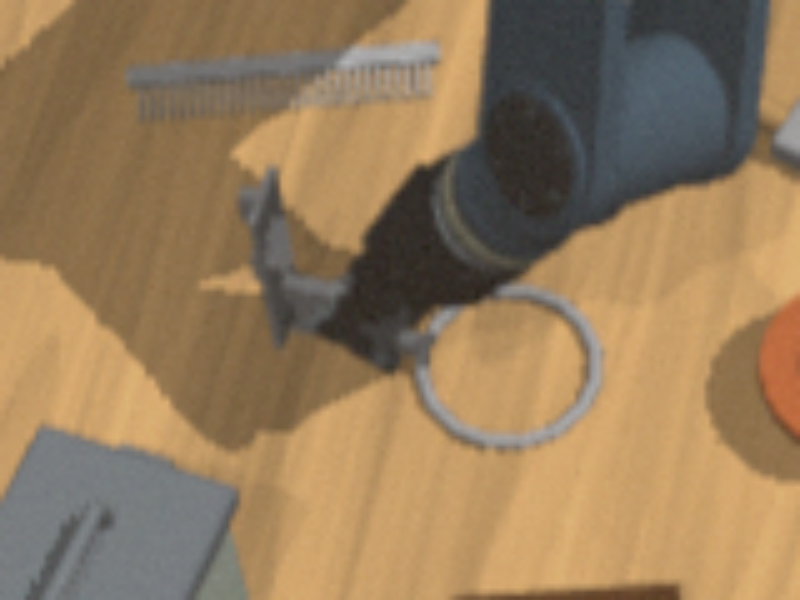

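View pics/t2.png

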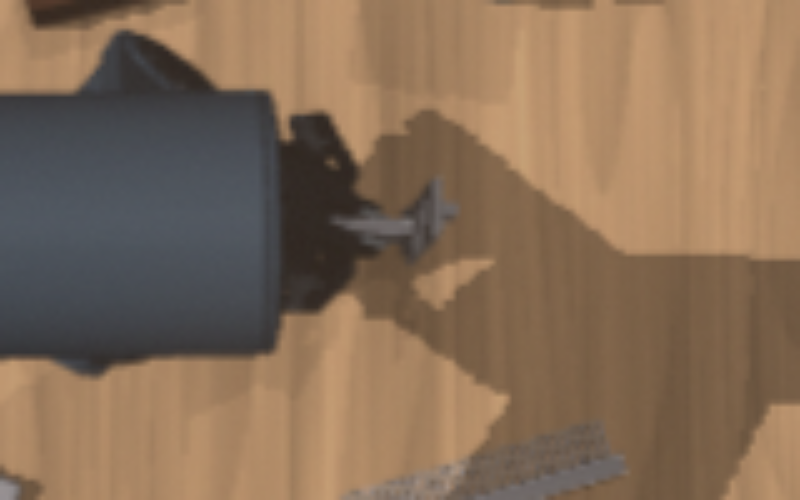

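Emit:
drive_tool(deltas=[-2.5,0,-3.6,0,-5,0.1,-7.3,0,-5,0.1,-7.3,0,-8.5,-0.3,-5,0,-12,-0.7,-2.5,0,-15.5,-1.1,0,0,-19,-1.5,2.2,0,-22.5,-1.9,4.6,0,-24.6,-2.1,6.1,0,-24.6,-2.1,6.1,0,-24.6,-2.1,6.1,0,-24.6,-2.1,6.1,0])

```text
t: 12.85
tcp_pos: [0.5075, -0.2758, 0.1025]
tool_rot: [0.689, 0.662, -0.21, 0.207]
force: [-0.6, 0.6, -4.8]
finger_gap: 0.102
```

```bash
python3 st.py; 
python3 - <<'E'
from h import *
s=snap('scene'); save('s3',cv2.resize(s['frame'][130:280,90:290],None,fx=4,fy=4))
s=snap('top'); save('t3',cv2.resize(s['frame'][190:290,370:500],None,fx=6,fy=6))
E
```

```text
t 12.85 q [-0.4229, 0.6822, 1.8236, -1.0248, 0.6539, 0.4631] p [0.5075, -0.2758, 0.1025] gap 0.102
F [-0.58, 0.56, -4.84]
x [ 0.0363  0.8254 -0.5633] y [ 0.9992 -0.0386  0.0078] z [-0.0153 -0.5632 -0.8262] lean 34.29 az -91.6
```

View pics/s3.png

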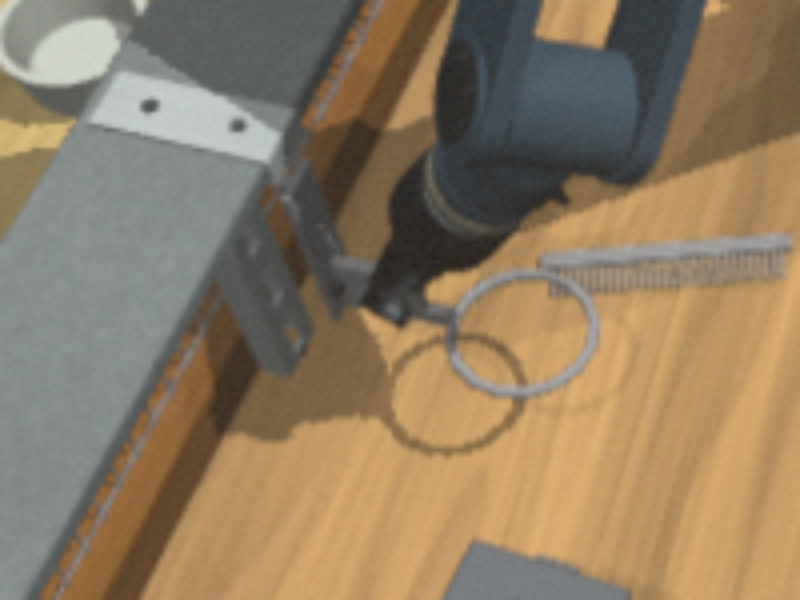

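View pics/t3.png

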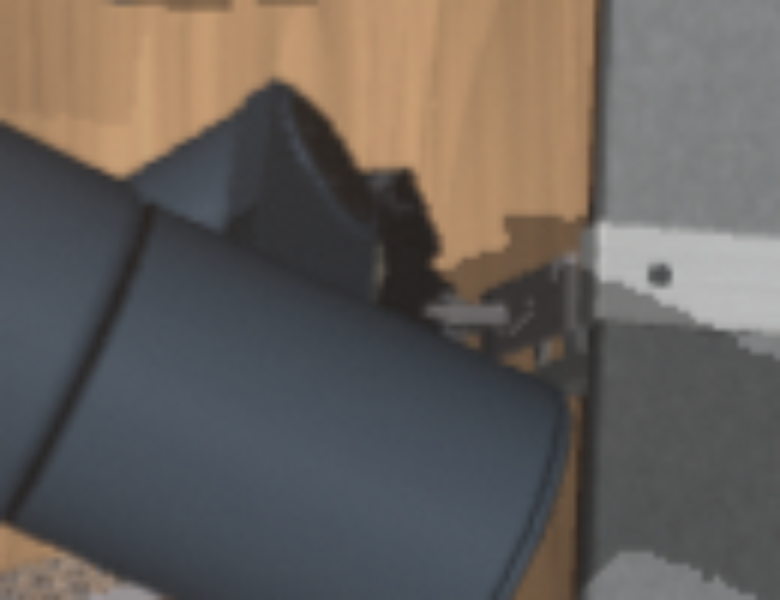

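```bash
python3 - <<'E'
from m import *
s=load('scene')
# hole of ring: crop region 200..245 , 195..232
h=cv2.cvtColor(s['frame'],cv2.COLOR_RGB2HSV)
b=(198,193,244,232)
m=((h[...,1]<75)&(h[...,2]>90)).astype(np.uint8); mm=np.zeros_like(m); mm[b[1]:b[3],b[0]:b[2]]=m[b[1]:b[3],b[0]:b[2]]
save('m3',(mm[b[1]:b[3],b[0]:b[2],None]*np.ones(3)*255).astype(np.uint8).repeat(10,0).repeat(10,1))
cs,hi=cv2.findContours(mm,cv2.RETR_CCOMP,cv2.CHAIN_APPROX_NONE)
for z in (.087,.092,.097):
  for c,hh in zip(cs,hi[0]):
    if len(c)>50:
        e=cv2.fitEllipse(c); w=onz(s,c.reshape(-1,2),z); print(z,hh[3],circ(w))
E
```

```text
0.087 -1 (array([ 0.5011, -0.1695,  0.0557]), np.float64(0.00608))
0.087 1 (array([ 0.5055, -0.1703,  0.0461]), np.float64(0.00118))
0.092 -1 (array([ 0.5041, -0.1678,  0.0555]), np.float64(0.00606))
0.092 1 (array([ 0.5086, -0.1686,  0.0459]), np.float64(0.00117))
0.097 -1 (array([ 0.5072, -0.166 ,  0.0553]), np.float64(0.00603))
0.097 1 (array([ 0.5117, -0.1668,  0.0457]), np.float64(0.00117))
```

View pics/m3.png

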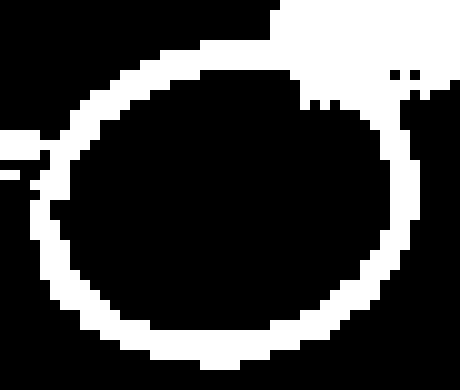

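Emit:
drive_tool(deltas=[-1,0,0.65,0,-2,0,1.3,0,-3.03,0,1.95,0,-3.03,0,1.95,0,-3.03,0,1.95,0])

```text
t: 13.45
tcp_pos: [0.5068, -0.3124, 0.1043]
tool_rot: [0.689, 0.661, -0.21, 0.208]
force: [0.6, 0.5, -3.8]
finger_gap: 0.105
```

```bash
python3 st.py; 
python3 - <<'E'
from h import *
s=snap('scene'); save('s4',cv2.resize(s['frame'][155:235,120:220],None,fx=8,fy=7,interpolation=cv2.INTER_CUBIC))
s=snap('top'); save('t4',cv2.resize(s['frame'][220:270,430:500],None,fx=11,fy=11,interpolation=cv2.INTER_CUBIC))
E
```

```text
t 13.45 q [-0.4872, 0.6847, 1.8035, -1.0317, 0.629, 0.4075] p [0.5068, -0.3124, 0.1043] gap 0.105
F [0.62, 0.49, -3.77]
x [ 0.0372  0.8249 -0.5641] y [ 0.9992 -0.0386  0.0094] z [-0.014  -0.564  -0.8257] lean 34.34 az -91.4
```

View pics/s4.png

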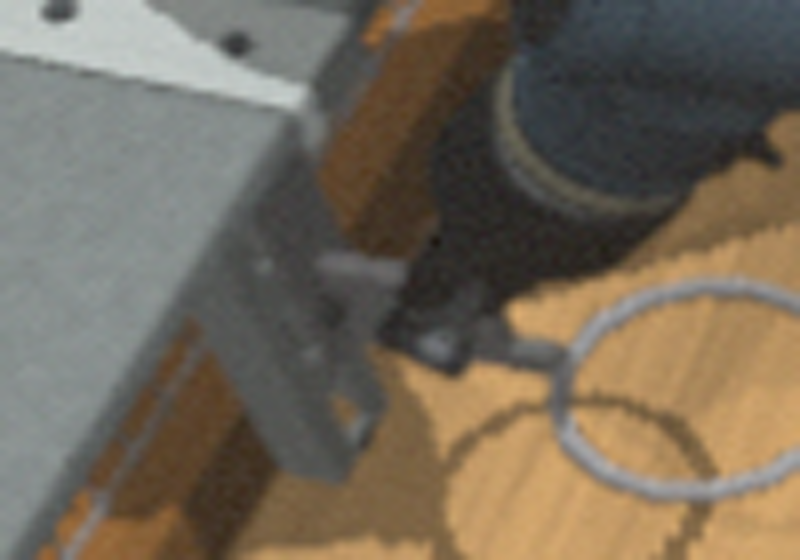

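View pics/t4.png

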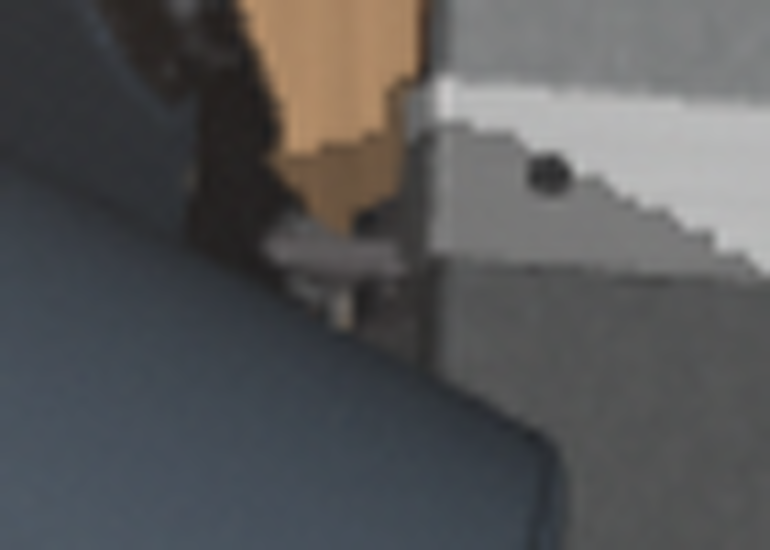

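```bash
python3 - <<'E'
from m import *
T=load('top');S=load('scene')
w=onz(T,[(265/11-.5+430,252/11-.5+220),(400/11-.5+430,257/11-.5+220)],.138); print('T web',w)
v=np.array([.9975,-.0706,0]); 
for p in w: print('T lateral vs upright', v@(p-np.array([.5055,-.355,0])))
w=onz(S,[(322/8-.5+120,263/7-.5+155),(400/8-.5+120,272/7-.5+155)],.138); print('S web',w)
for p in w: print('S lateral', v@(p-np.array([.501,-.354,0])))
E
```

```text
T web [[ 0.50642356 -0.29563629  0.138     ]
 [ 0.50555618 -0.33227576  0.138     ]]
T lateral vs upright -0.00326982976265158
T lateral vs upright -0.0015482874349257046
S web [[ 0.50482562 -0.33286549  0.138     ]
 [ 0.50366298 -0.30551183  0.138     ]]
S lateral 0.002323959829550402
S lateral -0.0007669409384633108
```

Emit:
drive_tool(deltas=[-0.3,0,0.2,0,-0.6,0,0.4,0,-0.75,0,0.5,0,-0.75,0,0.5,0])

```text
t: 13.95
tcp_pos: [0.5064, -0.3202, 0.1042]
tool_rot: [0.689, 0.662, -0.209, 0.208]
force: [1.1, 3.9, -3.4]
finger_gap: 0.106
```

```bash
python3 st.py
```

```text
t 13.95 q [-0.5013, 0.686, 1.799, -1.0317, 0.6225, 0.393] p [0.5064, -0.3202, 0.1042] gap 0.106
F [1.09, 3.94, -3.42]
x [ 0.036   0.8255 -0.5633] y [ 0.9993 -0.0374  0.0092] z [-0.0135 -0.5632 -0.8262] lean 34.29 az -91.4
```

Emit:
drive_tool(deltas=[-0.2,0,0.14,0,-0.4,0,0.28,0,-0.5,0,0.35,0,-0.5,0,0.35,0])

```text
t: 14.35
tcp_pos: [0.5062, -0.3256, 0.1041]
tool_rot: [0.689, 0.662, -0.209, 0.208]
force: [1.0, 8.0, -2.2]
finger_gap: 0.11
```

```bash
python3 st.py
```

```text
t 14.35 q [-0.511, 0.6868, 1.7957, -1.0313, 0.6178, 0.3832] p [0.5062, -0.3256, 0.1041] gap 0.11
F [0.97, 7.98, -2.17]
x [ 0.0358  0.826  -0.5626] y [ 0.9993 -0.0368  0.0096] z [-0.0128 -0.5625 -0.8267] lean 34.24 az -91.3
```

Emit:
drive_tool(deltas=[-0.15,0,0.1,0,-0.3,0,0.2,0,-0.3,0,0.2,0])

```text
t: 14.65
tcp_pos: [0.5062, -0.326, 0.1038]
tool_rot: [0.689, 0.663, -0.207, 0.207]
force: [1.0, 17.2, 2.5]
finger_gap: 0.108
```

```bash
python3 st.py
```

```text
t 14.65 q [-0.5136, 0.686, 1.7963, -1.0279, 0.6134, 0.3772] p [0.5062, -0.326, 0.1038] gap 0.108
F [0.99, 17.2, 2.47]
x [ 0.0349  0.8278 -0.5599] y [ 0.9993 -0.0349  0.0107] z [-0.0106 -0.5599 -0.8285] lean 34.05 az -91.1
```

Emit:
drive_tool(deltas=[0.15,0,0.28,0,0.32,0,0.52,0,0.5,0,0.8,0,0.5,0,0.8,0])

```text
t: 15.05
tcp_pos: [0.5068, -0.3252, 0.0942]
tool_rot: [0.689, 0.664, -0.206, 0.207]
force: [0.6, 8.2, -1.8]
finger_gap: 0.107
```

```bash
python3 st.py
```

```text
t 15.05 q [-0.5126, 0.7032, 1.7997, -1.0523, 0.6016, 0.4072] p [0.5068, -0.3252, 0.0942] gap 0.107
F [0.64, 8.2, -1.78]
x [ 0.0339  0.8285 -0.559 ] y [ 0.9994 -0.0332  0.0115] z [-0.009  -0.5591 -0.8291] lean 34.0 az -90.9
```

Emit:
drive_tool(deltas=[0.1,0,0.3,0,0.25,0,0.55,0,0.4,0,0.8,0,0.43,0,0.86,0,0.43,0,0.86,0])

```text
t: 15.55
tcp_pos: [0.5072, -0.3259, 0.0853]
tool_rot: [0.688, 0.664, -0.206, 0.208]
force: [0.1, 7.4, 0.0]
finger_gap: 0.11
```

```bash
python3 st.py
```

```text
t 15.55 q [-0.5133, 0.7199, 1.8017, -1.0785, 0.5917, 0.4366] p [0.5072, -0.3259, 0.0853] gap 0.11
F [0.08, 7.36, 0.01]
x [ 0.033   0.8281 -0.5596] y [ 0.9994 -0.0319  0.0117] z [-0.0082 -0.5596 -0.8287] lean 34.04 az -90.8
```

Emit:
drive_tool(deltas=[0.1,0,0.15,0,0.2,0,0.35,0,0.2,0,0.35,0])

```text
t: 15.85
tcp_pos: [0.5074, -0.3262, 0.0851]
tool_rot: [0.688, 0.663, -0.208, 0.21]
force: [-2.3, 13.7, 17.1]
finger_gap: 0.105
```

```bash
python3 st.py
```

```text
t 15.85 q [-0.5115, 0.7219, 1.8026, -1.0908, 0.5929, 0.45] p [0.5074, -0.3262, 0.0851] gap 0.105
F [-2.34, 13.73, 17.09]
x [ 0.0333  0.8251 -0.564 ] y [ 0.9994 -0.0318  0.0125] z [-0.0076 -0.5641 -0.8257] lean 34.34 az -90.8
```

Emit:
drive_tool(deltas=[0,0,-0.05,0,0,0,-0.05,0,0,0,-0.05,0])

```text
t: 16.15
tcp_pos: [0.5077, -0.3261, 0.0857]
tool_rot: [0.687, 0.664, -0.208, 0.21]
force: [1.4, 5.0, -1.6]
finger_gap: 0.109
```

```bash
python3 st.py
```

```text
t 16.15 q [-0.5111, 0.7209, 1.8023, -1.09, 0.5932, 0.449] p [0.5077, -0.3261, 0.0857] gap 0.109
F [1.43, 4.99, -1.62]
x [ 0.0332  0.8249 -0.5643] y [ 0.9994 -0.0313  0.013 ] z [-0.0069 -0.5644 -0.8255] lean 34.36 az -90.7
```

Emit:
drive_tool(deltas=[-0.15,0,-0.2,0,-0.25,0,-0.35,0,-0.25,0,-0.35,0])

```text
t: 16.45
tcp_pos: [0.5073, -0.3253, 0.088]
tool_rot: [0.688, 0.664, -0.207, 0.209]
force: [2.2, 3.0, -14.3]
finger_gap: 0.104
```

```bash
python3 st.py
```

```text
t 16.45 q [-0.5115, 0.7154, 1.802, -1.0766, 0.5948, 0.4343] p [0.5073, -0.3253, 0.088] gap 0.104
F [2.22, 3.01, -14.33]
x [ 0.0327  0.8269 -0.5615] y [ 0.9994 -0.0313  0.0122] z [-0.0075 -0.5615 -0.8274] lean 34.17 az -90.8
```

Emit:
drive_tool(deltas=[0.1,0,0.15,0,0.2,0,0.35,0,0.2,0,0.35,0])

```text
t: 16.75
tcp_pos: [0.5072, -0.326, 0.0853]
tool_rot: [0.687, 0.664, -0.208, 0.209]
force: [-0.8, 5.1, -0.3]
finger_gap: 0.107
```

```bash
python3 st.py
```

```text
t 16.75 q [-0.5115, 0.7212, 1.8027, -1.089, 0.5933, 0.4477] p [0.5072, -0.326, 0.0853] gap 0.107
F [-0.85, 5.06, -0.26]
x [ 0.0328  0.8254 -0.5636] y [ 0.9994 -0.0316  0.0119] z [-0.008  -0.5637 -0.8259] lean 34.32 az -90.8
```

Emit:
drive_tool(deltas=[0,0,-0.05,0,0,0,-0.05,0,0,0,-0.05,0,0,0,-0.05,0], hand=5)

```text
t: 17.15
tcp_pos: [0.5076, -0.3265, 0.0864]
tool_rot: [0.688, 0.663, -0.208, 0.21]
force: [0.4, 0.4, 0.3]
finger_gap: 0.586
```

```bash
python3 st.py
```

```text
t 17.15 q [-0.5115, 0.7198, 1.8019, -1.0884, 0.5944, 0.4469] p [0.5076, -0.3265, 0.0864] gap 0.586
F [0.41, 0.45, 0.34]
x [ 0.0335  0.8247 -0.5646] y [ 0.9994 -0.0319  0.0127] z [-0.0075 -0.5647 -0.8252] lean 34.39 az -90.8
```

Emit:
drive_tool(deltas=[0,0,-2,0,0,0,-5,0,0,0,-9,0,0,0,-13,-1,0,0,-16,-1.3,0,0,-16,-1.3,0,0,-16,-1.3,0,0,-16,-1.3])

```text
t: 17.95
tcp_pos: [0.508, -0.2364, 0.2174]
tool_rot: [0.68, 0.671, -0.211, 0.207]
force: [0.4, -0.2, -0.4]
finger_gap: 0.587
```

```bash
python3 st.py; 
python3 - <<'E'
from h import *
s=snap('scene'); save('s5',cv2.resize(s['frame'][130:280,90:290],None,fx=4,fy=4,interpolation=cv2.INTER_CUBIC))
s=snap('top'); save('t5',s['frame'])
E
```

```text
t 17.95 q [-0.3513, 0.4765, 1.7716, -0.7909, 0.8478, 0.1876] p [0.508, -0.2364, 0.2174] gap 0.587
F [0.41, -0.2, -0.35]
x [ 0.0103  0.8255 -0.5644] y [ 0.9999 -0.0139 -0.0021] z [-0.0096 -0.5643 -0.8255] lean 34.36 az -91.0
```

View pics/s5.png

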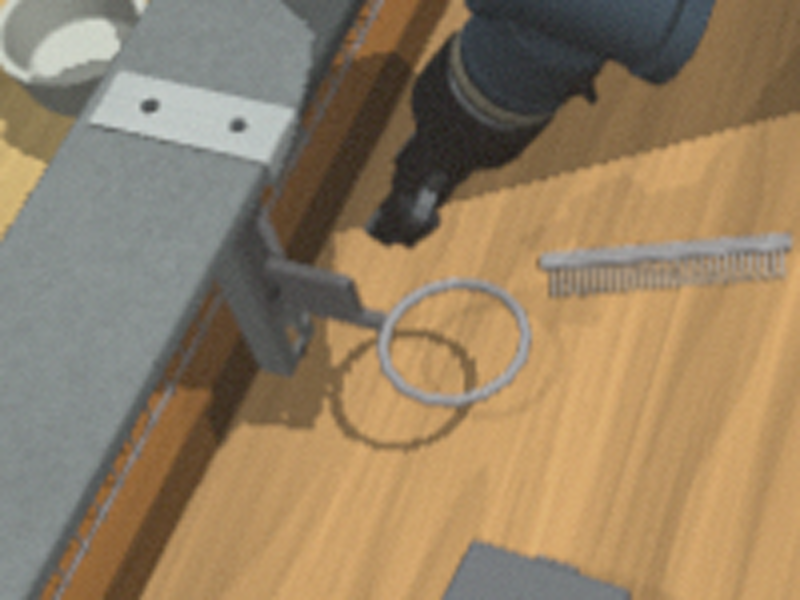

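The bracket hangs on the upright with its plate flush. The ring sits at about (453,342) in the crop, which is (203,215) in the scene image. I'll measure the hung ring and re-measure the saucer.

```bash
python3 - <<'E'
from m import *
s=load('scene')
def ring(s,b,n,zs):
    h=cv2.cvtColor(s['frame'],cv2.COLOR_RGB2HSV)
    m=((h[...,1]<75)&(h[...,2]>85)).astype(np.uint8); mm=np.zeros_like(m); mm[b[1]:b[3],b[0]:b[2]]=m[b[1]:b[3],b[0]:b[2]]
    cs,hi=cv2.findContours(mm,cv2.RETR_CCOMP,cv2.CHAIN_APPROX_NONE)
    for c,hh in zip(cs,hi[0]):
        if len(c)>40:
            for z in zs: print(n,z,'inner' if hh[3]>=0 else 'outer',circ(onz(s,c.reshape(-1,2),z)))
    P=cloud(s)[mm>0]; print('z',np.nanpercentile(P[P[:,2]>.04][:,2],[10,50,90]))
ring(s,(183,198,224,232),'S',(.07,.074,.078))
t=load('top'); ring(t,(405,200,460,262),'T',(.07,.074,.078))
saucer(s,(348,231,397,277),'S'); saucer(t,(250,218,294,260),'T')
save('t5c',cv2.resize(t['frame'][190:290,380:500],None,fx=6,fy=6))
E
```

```text
S 0.07 outer (array([ 0.5118, -0.2215,  0.0529]), np.float64(0.00138))
S 0.074 outer (array([ 0.5142, -0.2199,  0.0527]), np.float64(0.00137))
S 0.078 outer (array([ 0.5166, -0.2184,  0.0526]), np.float64(0.00137))
S 0.07 inner (array([ 0.5114, -0.2209,  0.0463]), np.float64(0.00086))
S 0.074 inner (array([ 0.5138, -0.2193,  0.0462]), np.float64(0.00085))
S 0.078 inner (array([ 0.5162, -0.2178,  0.046 ]), np.float64(0.00085))
z [0.07269134 0.07657984 0.08064057]
z [0.0770299  0.24418947 0.60185143]
S saucer z pct [0.03807182 0.04189237 0.04420545]
S outline@40 (array([0.5242, 0.2638, 0.0565]), np.float64(0.00075)) @34 (array([0.5207, 0.2639, 0.0568]), np.float64(0.00075))
S rim [0.52443248 0.2633974  0.03937283]
T saucer z pct [0.03917637 0.04204414 0.04512217]
T outline@40 (array([0.5274, 0.2661, 0.0445]), np.float64(0.0042)) @34 (array([0.5283, 0.2668, 0.0447]), np.float64(0.00422))
T rim [0.52597445 0.26234411 0.04011421]
```

View pics/t5.png

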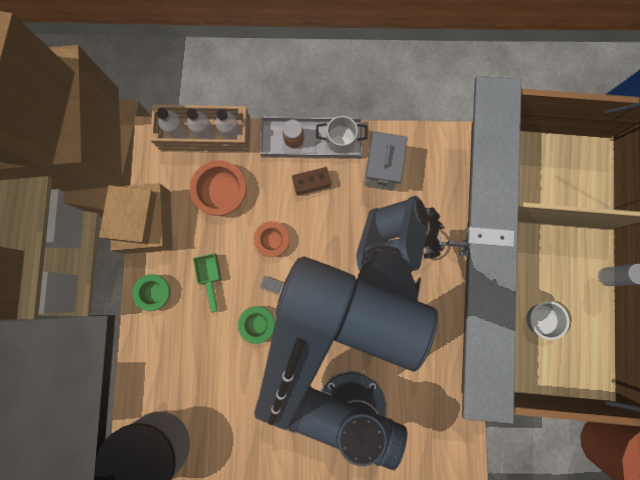

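```bash
python3 go.py .5725 .325 .135
```

```text
shift cm [ 51.06   5.67 -24.97] dist mm 571.2
```

Emit:
drive_tool(deltas=[4,0.4,-2,0,8,0.9,-4,0,12,1.3,-6,0,16,1.8,-7.8,0,20,2.2,-9.8,0,24,2.7,-11.7,0,28,3.1,-13.7,0,32,3.5,-15.6,0,35,3.9,-17,0,36.5,4,-17.8,0,36.5,4,-17.8,0,36.5,4,-17.8,0])

```text
t: 19.25
tcp_pos: [0.5531, 0.1631, 0.1576]
tool_rot: [0.68, 0.671, -0.212, 0.206]
force: [-0.2, 0.1, 0.6]
finger_gap: 0.585
```

```bash
python3 st.py; python3 go.py .5725 .325 .135
```

```text
t 19.25 q [0.364, 0.7089, 1.4732, -0.5813, 1.267, 0.6436] p [0.5531, 0.1631, 0.1576] gap 0.585
F [-0.16, 0.13, 0.62]
x [ 0.01    0.8247 -0.5655] y [ 0.9999 -0.0152 -0.0045] z [-0.0123 -0.5654 -0.8248] lean 34.44 az -91.2
shift cm [14.65  1.7  -7.31] dist mm 164.6
```

Emit:
drive_tool(deltas=[4,0.4,-2,0.4,8,0.9,-4,0.4,12,1.4,-6,0.4,14.6,1.7,-7.3,0.4,14.6,1.7,-7.3,0.4,14.6,1.7,-7.3,0.4,14.6,1.7,-7.3,0.4])

```text
t: 19.95
tcp_pos: [0.5726, 0.322, 0.1356]
tool_rot: [0.683, 0.667, -0.213, 0.207]
force: [-0.2, -0.3, -0.3]
finger_gap: 0.59
```

```bash
python3 st.py; python3 go.py .5715 .2545 .021
python3 - <<'E'
from h import *
s=snap('scene'); save('s6',cv2.resize(s['frame'][200:320,310:470],None,fx=5,fy=5,interpolation=cv2.INTER_CUBIC))
E
```

```text
t 19.95 q [0.5571, 0.8655, 1.1628, -0.4948, 1.4865, 0.7175] p [0.5726, 0.322, 0.1356] gap 0.59
F [-0.22, -0.33, -0.25]
x [ 0.0186  0.8237 -0.5667] y [ 0.9997 -0.0235 -0.0014] z [-0.0144 -0.5665 -0.824 ] lean 34.52 az -91.5
shift cm [ 0.93  0.07 13.26] dist mm 133.0
```

View pics/s6.png

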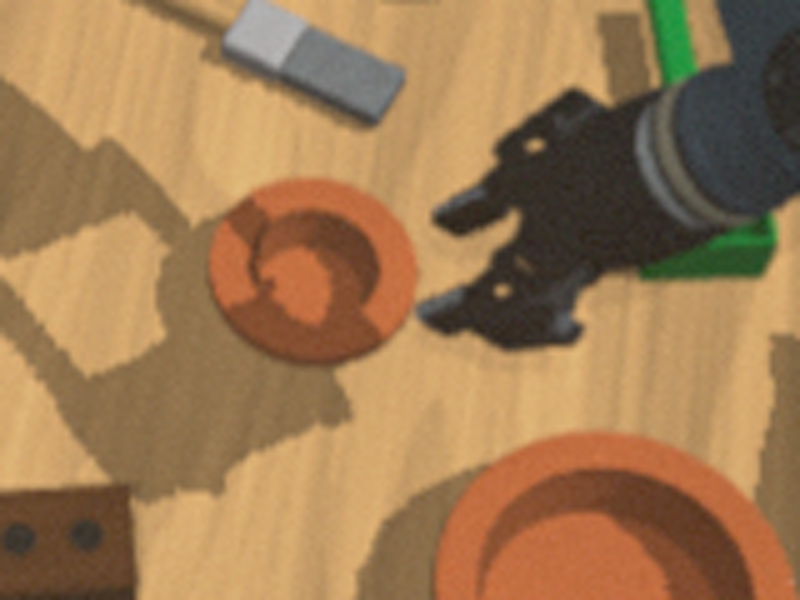

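Emit:
drive_tool(deltas=[0.3,0,4,0,0.6,0,7.5,0,0.9,0,10,0,0.9,0.1,11.5,0,0.9,0.1,12.6,0,0.9,0.1,13.2,0,0.9,0.1,13.2,0,0.9,0.1,13.2,0])

```text
t: 20.8
tcp_pos: [0.5726, 0.2554, 0.0227]
tool_rot: [0.683, 0.667, -0.212, 0.207]
force: [0.1, -0.1, 0.2]
finger_gap: 0.589
```

```bash
python3 st.py; python3 go.py .5715 .2545 .021
python3 - <<'E'
from h import *
s=snap('scene'); save('s7',cv2.resize(s['frame'][210:310,330:450],None,fx=6,fy=6,interpolation=cv2.INTER_CUBIC))
E
```

```text
t 20.8 q [0.4775, 0.965, 1.3149, -0.5541, 1.2331, 0.7881] p [0.5726, 0.2554, 0.0227] gap 0.589
F [0.13, -0.07, 0.17]
x [ 0.0196  0.8245 -0.5656] y [ 9.997e-01 -2.320e-02  7.000e-04] z [-0.0125 -0.5654 -0.8247] lean 34.44 az -91.3
shift cm [ 0.02 -0.11  0.19] dist mm 2.2
```

View pics/s7.png

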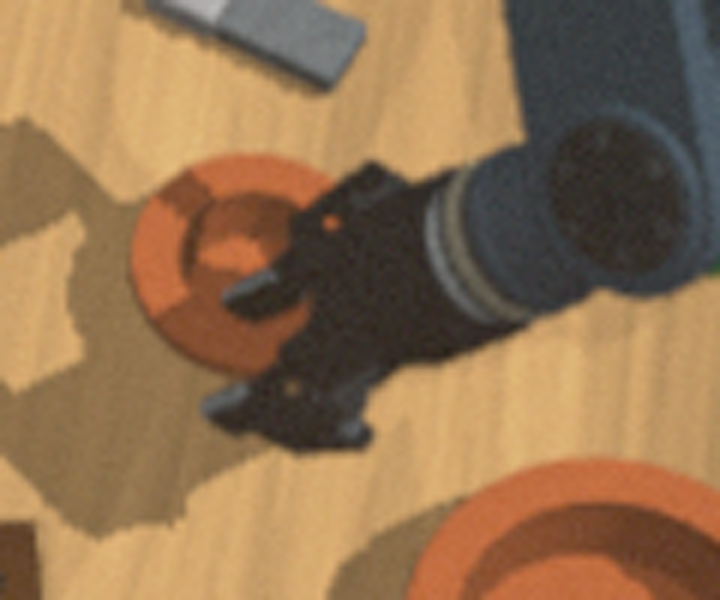

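Emit:
drive_tool(deltas=[0,0,0.15,0,0,0,0.15,0,0,0,0.15,0,0,0,0.15,0,0,0,0.15,0,0,0,0.15,0], hand=0, squeeze=45)

```text
t: 21.45
tcp_pos: [0.572, 0.2554, 0.0227]
tool_rot: [0.683, 0.667, -0.212, 0.207]
force: [-4.6, 1.9, 5.1]
finger_gap: 0.278
```

```bash
python3 st.py
python3 - <<'E'
from h import *
s=snap('scene'); save('s8',cv2.resize(s['frame'][210:310,330:450],None,fx=6,fy=6,interpolation=cv2.INTER_CUBIC))
E
```

```text
t 21.45 q [0.4779, 0.9646, 1.3162, -0.554, 1.2328, 0.7888] p [0.572, 0.2554, 0.0227] gap 0.278
F [-4.58, 1.91, 5.07]
x [ 0.0195  0.8244 -0.5657] y [ 9.997e-01 -2.330e-02  5.000e-04] z [-0.0128 -0.5656 -0.8246] lean 34.45 az -91.3
```

View pics/s8.png

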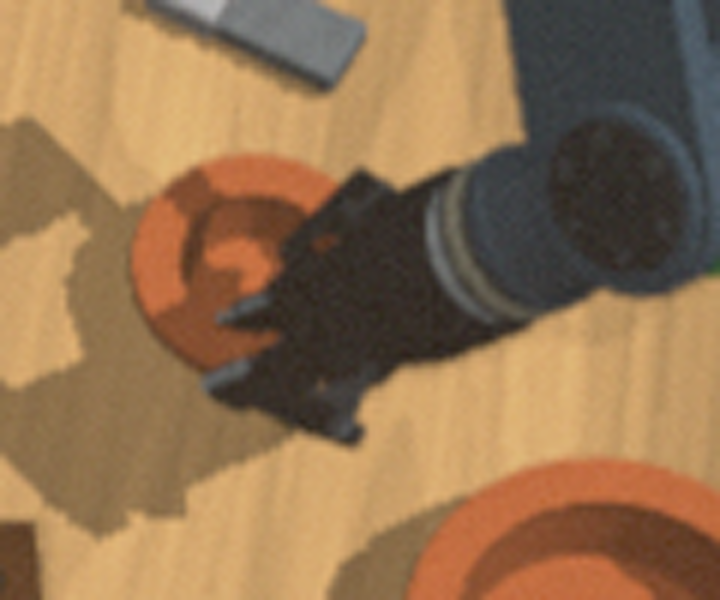

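Emit:
drive_tool(deltas=[-0.6,0,-0.8,0,-1.7,0,-2.5,0,-3.4,0,-5,0,-5.1,0,-7.4,0,-6.8,0,-9.9,0,-6.8,0,-9.9,0,-6.8,0,-9.9,0])

```text
t: 22.2
tcp_pos: [0.5725, 0.2557, 0.1442]
tool_rot: [0.684, 0.667, -0.21, 0.207]
force: [-0.8, 1.1, -3.0]
finger_gap: 0.285
```

```bash
python3 st.py
python3 - <<'E'
from h import *
s=snap('scene'); save('s9',cv2.resize(s['frame'][180:310,310:450],None,fx=5,fy=5,interpolation=cv2.INTER_CUBIC))
E
```

```text
t 22.2 q [0.4777, 0.8019, 1.2894, -0.5282, 1.3921, 0.6895] p [0.5725, 0.2557, 0.1442] gap 0.285
F [-0.83, 1.05, -2.97]
x [ 0.0211  0.8255 -0.564 ] y [ 0.9997 -0.0233  0.0032] z [-0.0105 -0.5639 -0.8258] lean 34.33 az -91.1
```

View pics/s9.png

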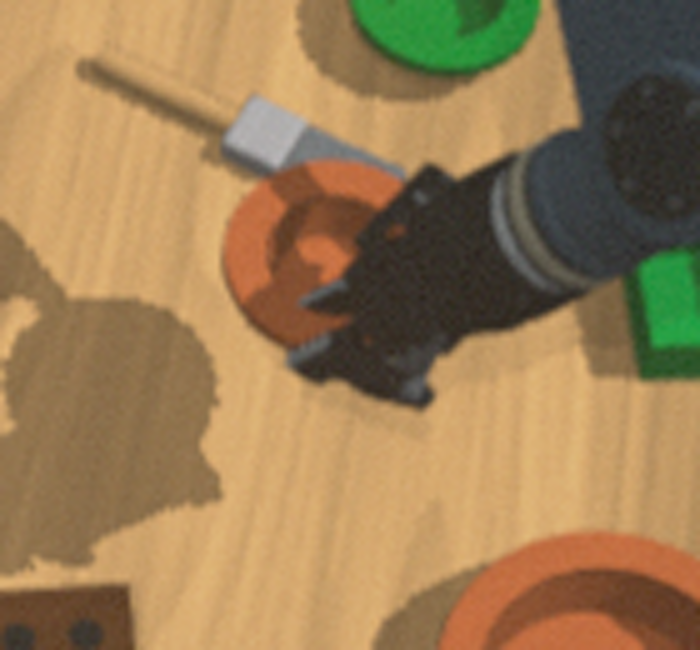

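Emit:
drive_tool(deltas=[-1.4,0,1,0,-4,0,2.8,0,-6.9,0,4.9,0,-9.8,0,7,0,-12.7,0,9,0,-15.6,0,11.1,0,-18.5,0,13.1,0,-21.4,0,15.2,0,-24,0,17,0,-26,0,18.4,0,-26,0,18.4,0,-26,0,18.4,0])

```text
t: 23.45
tcp_pos: [0.5632, -0.0634, 0.1366]
tool_rot: [0.684, 0.667, -0.212, 0.206]
force: [-0.2, 0.6, -2.9]
finger_gap: 0.279
```

```bash
python3 st.py; python3 go.py .5616 -.22 .135
```

```text
t 23.45 q [-0.0124, 0.6681, 1.6711, -0.7552, 0.9677, 0.5059] p [0.5632, -0.0634, 0.1366] gap 0.279
F [-0.16, 0.56, -2.93]
x [ 0.0195  0.8252 -0.5646] y [ 0.9997 -0.0251 -0.0022] z [-0.016  -0.5643 -0.8254] lean 34.37 az -91.6
shift cm [-12.83   0.24   8.97] dist mm 156.6
```

Emit:
drive_tool(deltas=[-1.5,0,1,0,-4,0.1,2.7,0,-6.5,0.1,4.4,0,-9,0.2,6.1,0,-11.3,0.2,7.7,0,-13,0.2,8.9,0,-13.6,0.2,9.2,0,-13.6,0.2,9.2,0,-13.6,0.2,9.2,0])

```text
t: 24.35
tcp_pos: [0.5611, -0.2262, 0.137]
tool_rot: [0.683, 0.668, -0.212, 0.205]
force: [-0.3, -0.3, -2.3]
finger_gap: 0.281
```

```bash
python3 st.py
python3 - <<'E'
from h import *
s=snap('scene'); save('s10',cv2.resize(s['frame'][150:260,130:270],None,fx=5.5,fy=5.4,interpolation=cv2.INTER_CUBIC))
t=snap('top'); save('t10',cv2.resize(t['frame'][200:280,400:500],None,fx=8,fy=7.5,interpolation=cv2.INTER_CUBIC))
E
```

```text
t 24.35 q [-0.3001, 0.6594, 1.6929, -0.8476, 0.8102, 0.3323] p [0.5611, -0.2262, 0.137] gap 0.281
F [-0.31, -0.3, -2.28]
x [ 0.0183  0.8257 -0.5639] y [ 0.9997 -0.024  -0.0026] z [-0.0157 -0.5637 -0.8258] lean 34.33 az -91.6
```

View pics/s10.png

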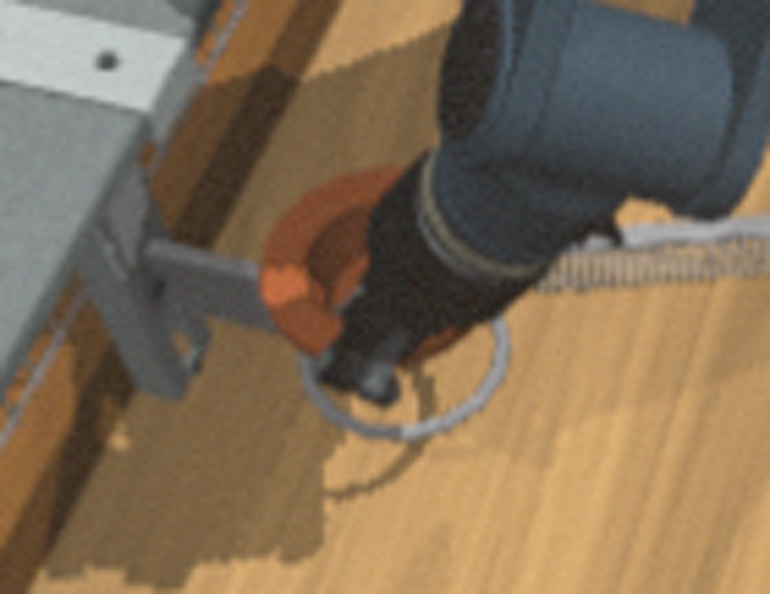

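View pics/t10.png

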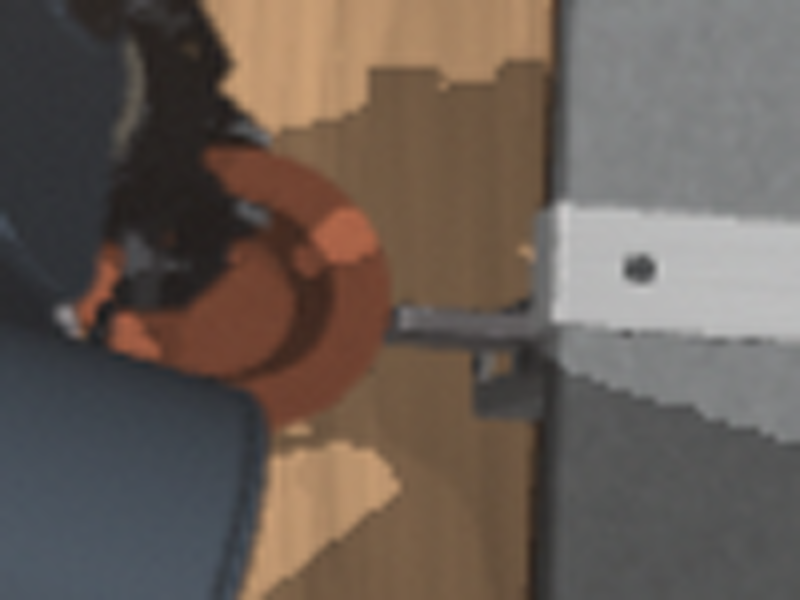

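```bash
cat > arc.py <<'E'
from m import *
def arc(s,b,n,z,amin,amax,c0):
    h=cv2.cvtColor(s['frame'],cv2.COLOR_RGB2HSV)
    m=((h[...,0]<13)&(h[...,1]>120)).astype(np.uint8); mm=np.zeros_like(m); mm[b[1]:b[3],b[0]:b[2]]=m[b[1]:b[3],b[0]:b[2]]
    c=max(cv2.findContours(mm,cv2.RETR_EXTERNAL,cv2.CHAIN_APPROX_NONE)[0],key=len).reshape(-1,2)
    w=onz(s,c,z); a=np.degrees(np.arctan2(w[:,1]-c0[1],w[:,0]-c0[0]))%360
    d=np.hypot(w[:,0]-c0[0],w[:,1]-c0[1])
    k=(a>amin)&(a<amax)&(d>.048); print(n,'n',k.sum(),'fixed r',circ(w[k],.0573),'free',circ(w[k]))
    P=cloud(s); q=P[(mm>0)]; q=q[(abs(q[:,2]-z)<.012)]
    A=np.c_[q[:,:2]-q[:,:2].mean(0),np.ones(len(q))]; p,*_=np.linalg.lstsq(A,q[:,2],rcond=None); print(n,'plane slopes',p.round(3),len(q))
E
python3 - <<'E'
from arc import *
S=load('scene');T=load('top')
arc(S,(170,170,225,225),'S',.154,150,300,(.515,-.218))
arc(T,(408,215,452,262),'T',.154,190,350,(.515,-.218))
w=onz(T,[(390/8-.5+400,318/7.5-.5+200),(530/8-.5+400,322/7.5-.5+200)],.12); print('T web mid',w)
E
```

```text
S n 39 fixed r (array([ 0.5134, -0.2164,  0.05  ]), np.float64(0.00132)) free (array([ 0.5119, -0.2192,  0.0544]), np.float64(0.00136))
S plane slopes [-0.019 -0.038  0.155] 403
T n 47 fixed r (array([ 0.5163, -0.2166,  0.05  ]), np.float64(0.00088)) free (array([ 0.5164, -0.2192,  0.0552]), np.float64(0.00068))
T plane slopes [-0.031 -0.005  0.154] 421
T web mid [[ 0.51030815 -0.28500841  0.12      ]
 [ 0.5094058  -0.33799584  0.12      ]]
```

Emit:
drive_tool(deltas=[0.4,0.1,0.7,0,1,0.1,1.7,0,1.6,0.1,2.7,0,2.05,0.1,3.4,0,2.05,0.1,3.4,0,2.05,0.1,3.4,0])

```text
t: 25.05
tcp_pos: [0.5618, -0.2284, 0.097]
tool_rot: [0.683, 0.668, -0.212, 0.205]
force: [-0.2, -0.2, -2.1]
finger_gap: 0.279
```

```bash
python3 st.py
python3 - <<'E'
from arc import *
S=snap('scene');T=snap('top')
z=.04+manip.sense()['tcp_pos'][2]-.0227
arc(S,(170,175,228,235),'S',z,150,300,(.515,-.220))
arc(T,(400,215,452,262),'T',z,190,350,(.515,-.220))
save('s11',cv2.resize(S['frame'][165:250,150:260],None,fx=7,fy=7,interpolation=cv2.INTER_CUBIC))
E
```

```text
t 25.05 q [-0.3035, 0.7268, 1.7061, -0.9108, 0.7575, 0.4171] p [0.5618, -0.2284, 0.097] gap 0.279
F [-0.2, -0.17, -2.11]
x [ 0.0173  0.8256 -0.564 ] y [ 0.9997 -0.0234 -0.0036] z [-0.0162 -0.5638 -0.8258] lean 34.33 az -91.6
S n 37 fixed r (array([ 0.5151, -0.2177,  0.05  ]), np.float64(0.00094)) free (array([ 0.5134, -0.2206,  0.0545]), np.float64(0.00081))
S plane slopes [-0.019 -0.038  0.115] 385
T n 46 fixed r (array([ 0.5168, -0.2188,  0.05  ]), np.float64(0.00117)) free (array([ 0.5171, -0.2217,  0.0549]), np.float64(0.00101))
T plane slopes [-0.042 -0.     0.115] 303
```

View pics/s11.png

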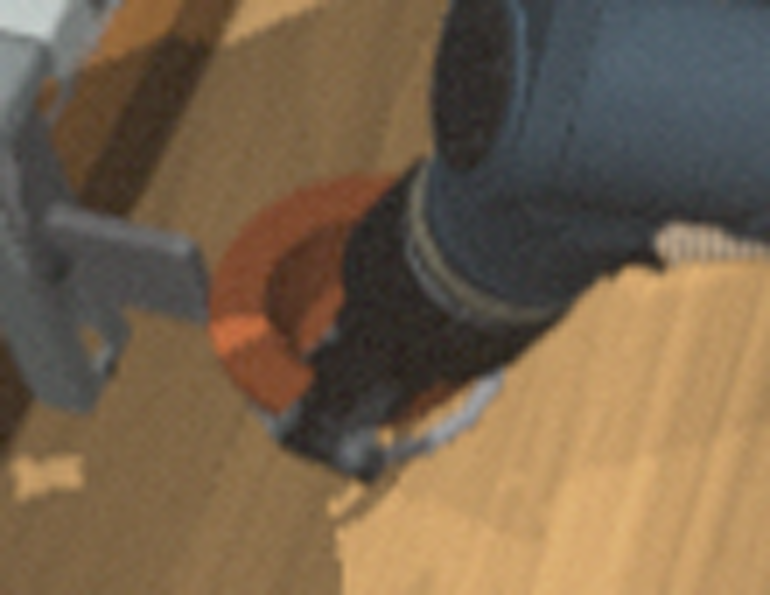

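Emit:
drive_tool(deltas=[0.3,0,0.5,0,0.7,0,1,0,1,0,1.5,0,1,0,1.5,0])

```text
t: 25.55
tcp_pos: [0.5616, -0.2286, 0.0786]
tool_rot: [0.683, 0.668, -0.212, 0.205]
force: [-0.1, 0.8, -3.2]
finger_gap: 0.285
```

```bash
python3 st.py
```

```text
t 25.55 q [-0.3039, 0.7581, 1.7113, -0.942, 0.7356, 0.4593] p [0.5616, -0.2286, 0.0786] gap 0.285
F [-0.14, 0.81, -3.17]
x [ 0.0172  0.8257 -0.5638] y [ 0.9997 -0.0236 -0.0039] z [-0.0165 -0.5636 -0.8259] lean 34.32 az -91.7
```

Emit:
drive_tool(deltas=[0.1,0,0.15,0,0.22,0,0.33,0,0.22,0,0.33,0])

```text
t: 25.85
tcp_pos: [0.5616, -0.2286, 0.0745]
tool_rot: [0.683, 0.668, -0.212, 0.205]
force: [0.8, -0.2, -2.2]
finger_gap: 0.278
```

```bash
python3 st.py
```

```text
t 25.85 q [-0.304, 0.7653, 1.7122, -0.9493, 0.7309, 0.4688] p [0.5616, -0.2286, 0.0745] gap 0.278
F [0.85, -0.19, -2.21]
x [ 0.017   0.8257 -0.5638] y [ 0.9997 -0.0234 -0.0041] z [-0.0166 -0.5636 -0.8259] lean 34.32 az -91.7
```

Emit:
drive_tool(deltas=[0.06,0,0.08,0,0.12,0,0.16,0,0.12,0,0.16,0])

```text
t: 26.15
tcp_pos: [0.5617, -0.2287, 0.073]
tool_rot: [0.683, 0.668, -0.213, 0.205]
force: [-0.0, 1.3, 1.7]
finger_gap: 0.28
```

```bash
python3 st.py
```

```text
t 26.15 q [-0.3037, 0.7681, 1.7124, -0.9533, 0.7294, 0.4736] p [0.5617, -0.2287, 0.073] gap 0.28
F [-0.03, 1.28, 1.67]
x [ 0.0169  0.8252 -0.5646] y [ 0.9997 -0.0232 -0.004 ] z [-0.0164 -0.5643 -0.8254] lean 34.37 az -91.7
```

Emit:
drive_tool(deltas=[0,0,0,0,0,0,0,0,0,0,0,0,0,0,0,0], hand=3.6, squeeze=20)

```text
t: 26.55
tcp_pos: [0.5618, -0.2287, 0.073]
tool_rot: [0.683, 0.668, -0.213, 0.205]
force: [0.1, -0.6, 0.2]
finger_gap: 0.418
```

```bash
python3 st.py
python3 - <<'E'
from arc import *
S=snap('scene')
arc(S,(170,175,228,240),'S',.09,150,300,(.515,-.220))
save('s12',cv2.resize(S['frame'][165:250,150:260],None,fx=7,fy=7,interpolation=cv2.INTER_CUBIC))
E
```

```text
t 26.55 q [-0.3038, 0.7681, 1.7123, -0.9534, 0.7294, 0.4736] p [0.5618, -0.2287, 0.073] gap 0.418
F [0.09, -0.56, 0.2]
x [ 0.0169  0.8252 -0.5646] y [ 0.9997 -0.0231 -0.0039] z [-0.0163 -0.5644 -0.8254] lean 34.37 az -91.7
S n 39 fixed r (array([ 0.5145, -0.218 ,  0.05  ]), np.float64(0.00117)) free (array([ 0.5127, -0.2218,  0.0537]), np.float64(0.00108))
S plane slopes [ 0.012 -0.096  0.091] 375
```

View pics/s12.png

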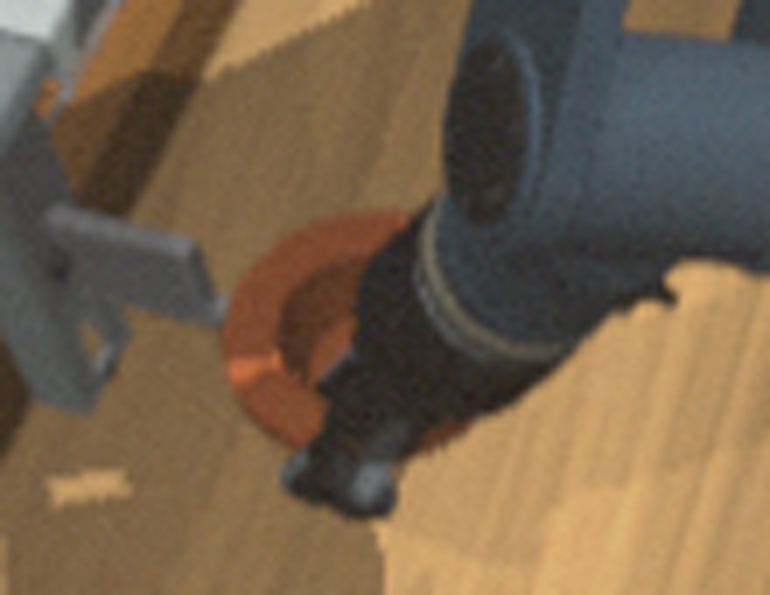

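Emit:
drive_tool(deltas=[0,0,-0.7,0,0,0,-2,0,0,0,-4,0,0,0,-6,0,0,0,-9,0,0,0,-12,0,0,0,-15,0,0,0,-18,0,0,0,-20,0,0,0,-20,0,0,0,-20,0])

```text
t: 27.7
tcp_pos: [0.5649, -0.1153, 0.2385]
tool_rot: [0.683, 0.668, -0.212, 0.205]
force: [-1.4, -0.6, 0.0]
finger_gap: 0.421
```

```bash
python3 st.py
python3 - <<'E'
from arc import *
S=snap('scene');T=snap('top')
arc(S,(170,175,228,240),'S',.09,0,360,(.515,-.220))
arc(T,(395,200,452,262),'T',.09,0,360,(.515,-.220))
save('s13',cv2.resize(S['frame'][165:250,150:260],None,fx=7,fy=7,interpolation=cv2.INTER_CUBIC))
save('t13',cv2.resize(T['frame'][200:280,390:500],None,fx=7,fy=7,interpolation=cv2.INTER_CUBIC))
E
```

```text
t 27.7 q [-0.1042, 0.512, 1.6138, -0.6923, 1.0792, 0.2739] p [0.5649, -0.1153, 0.2385] gap 0.421
F [-1.36, -0.62, 0.03]
x [ 0.0166  0.8253 -0.5644] y [ 0.9997 -0.0222 -0.0031] z [-0.0151 -0.5642 -0.8255] lean 34.36 az -91.5
S n 112 fixed r (array([ 0.5171, -0.2175,  0.05  ]), np.float64(0.00151)) free (array([ 0.5171, -0.2175,  0.0573]), np.float64(0.00151))
S plane slopes [ 0.012 -0.04   0.09 ] 787
T n 103 fixed r (array([ 0.5161, -0.2195,  0.05  ]), np.float64(0.00098)) free (array([ 0.5161, -0.2194,  0.0569]), np.float64(0.00095))
T plane slopes [ 0.001 -0.045  0.089] 691
```

View pics/s13.png

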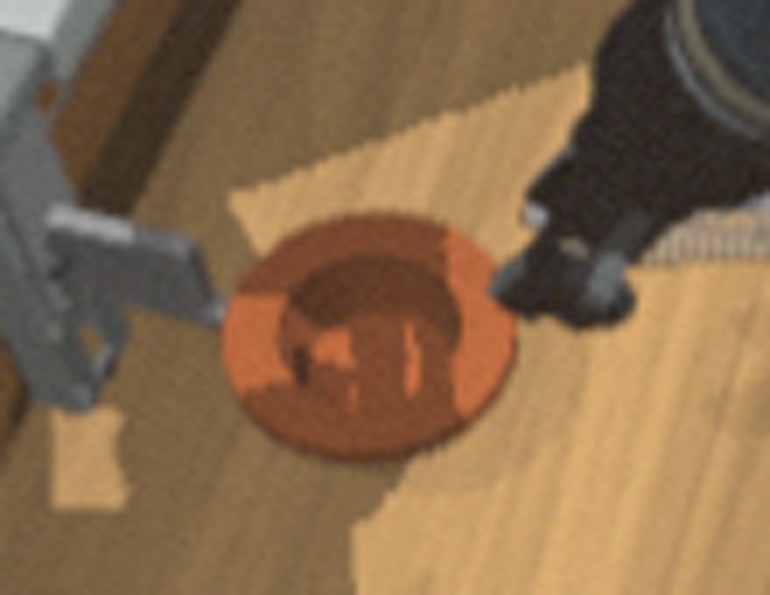

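View pics/t13.png

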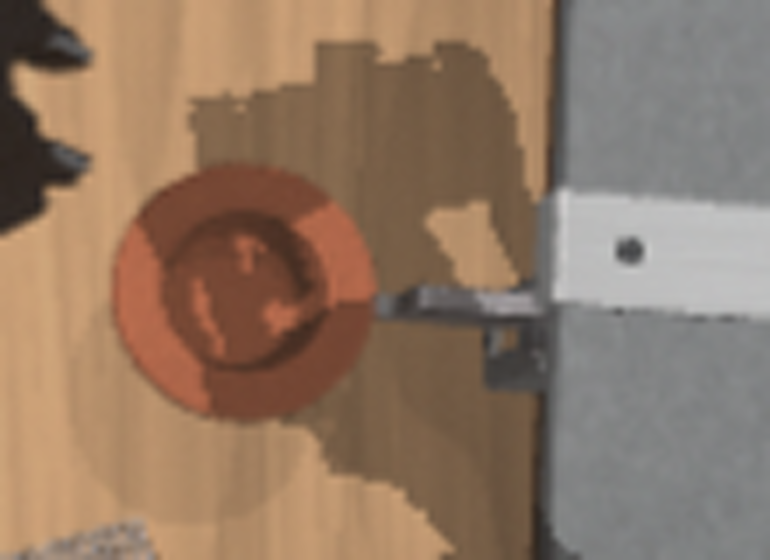

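```bash
python3 - <<'E'
from m import *
for n,c in(('scene',(.5171,-.2175)),('top',(.5161,-.2195))):
    s=load(n); P=cloud(s).reshape(-1,3)
    r=np.hypot(P[:,0]-c[0],P[:,1]-c[1]); q=P[(r>.038)&(r<.055)&(P[:,2]>.078)&(P[:,2]<.105)]
    A=np.c_[q[:,:2]-c,np.ones(len(q))]; p,*_=np.linalg.lstsq(A,q[:,2],rcond=None); res=q[:,2]-A@p
    cov=np.linalg.inv(A.T@A)*res.var(); print(n,len(q),p.round(4),'se',np.sqrt(np.diag(cov)).round(4))
    b=P[(abs(P[:,0]-.62)<.04)&(abs(P[:,1]+.22)<.06)&(abs(P[:,2])<.02)]; A=np.c_[b[:,:2]-b[:,:2].mean(0),np.ones(len(b))]; print('bench slopes',np.linalg.lstsq(A,b[:,2],rcond=None)[0].round(4))
    w=P[(abs(P[:,0]-.511)<.006)&(P[:,1]<-.29)&(P[:,1]>-.34)&(P[:,2]>.105)&(P[:,2]<.14)]
    if len(w)>5: print('web top',len(w),np.polyfit(w[:,1],w[:,2],1).round(3),np.median(w[:,2]))
E
```

```text
scene 618 [ 0.0051 -0.0467  0.0906] se [0.0046 0.0049 0.0002]
bench slopes [-0.001   0.0001  0.0001]
web top 86 [-0.002  0.115] 0.11693689217776071
top 517 [ 0.0029 -0.0465  0.0898] se [0.0037 0.0037 0.0001]
bench slopes [-0.0061 -0.0061 -0.    ]
web top 44 [-0.108  0.085] 0.11847138605738927
```

```bash
python3 - <<'E'
from m import *
a=cv2.imread('pics/s5.png')[:,:,::-1]; a4=a.astype(np.uint8)
S=load('scene'); b4=cv2.resize(S['frame'][130:280,90:290],None,fx=4,fy=4,interpolation=cv2.INTER_CUBIC)
# web top edge patch (raw x 157-180,y 190-206)->4x crop
x0,y0=(155-90)*4,(188-130)*4; w,h=26*4,24*4
pa,pb=a4[y0:y0+h,x0:x0+w],b4[y0:y0+h,x0:x0+w]
save('cmp',cv2.resize(np.hstack([pa,pb]),None,fx=3.5,fy=3.5))
ga,gb=[cv2.cvtColor(np.ascontiguousarray(p),cv2.COLOR_RGB2GRAY).astype(np.float32) for p in(pa,pb)]
print('web shift px/4',cv2.phaseCorrelate(ga,gb,cv2.createHanningWindow(ga.shape[::-1],cv2.CV_32F)))
X=np.array([.5116,-.2875,.12]); print('px per 3mm z',proj(S,X)-proj(S,X-[0,0,.003]))
E
```

```text
web shift px/4 ((0.11865942491320425, -0.17788846318776308), 0.41051882100693976)
px per 3mm z [[-0.2541717 -0.6311978]]
```

View pics/cmp.png

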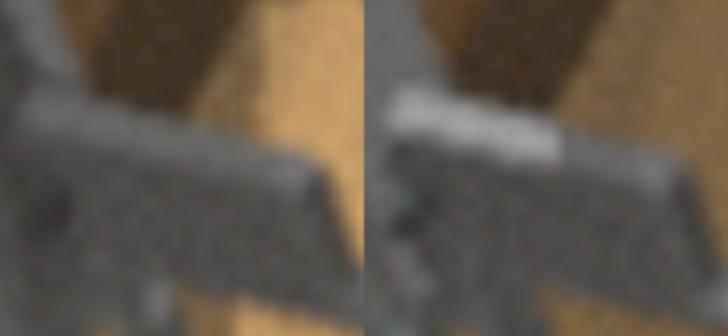

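```bash
python3 go.py .545 -.271 .115
```

```text
shift cm [-5.93 -1.47 18.86] dist mm 198.2
```

The saucer sits in the ring. Both cameras show its outboard side low, by about 0.047 rad. That's inside the 0.08 limit, but it could also mean the saucer isn't fully seated. I'll press the hutch-side rim lightly with the closed fingertips to find out.

Emit:
drive_tool(deltas=[-1,-0.3,3.2,0,-2.2,-0.6,7,0,-3.5,-0.9,11,0,-4.7,-1.2,15,0,-5.6,-1.4,17.8,0,-5.9,-1.5,18.8,0,-5.9,-1.5,18.8,0,-5.9,-1.5,18.8,0], hand=0)

```text
t: 28.6
tcp_pos: [0.5448, -0.2701, 0.1153]
tool_rot: [0.683, 0.668, -0.213, 0.204]
force: [1.6, 0.2, 0.4]
finger_gap: -0.004
```

```bash
python3 st.py
```

```text
t 28.6 q [-0.3843, 0.6875, 1.7259, -0.9186, 0.7292, 0.3444] p [0.5448, -0.2701, 0.1153] gap -0.004
F [1.62, 0.24, 0.36]
x [ 0.0161  0.8256 -0.5641] y [ 0.9997 -0.0236 -0.006 ] z [-0.0183 -0.5638 -0.8257] lean 34.34 az -91.9
```

Down 15 mm vertically (x +0.85, z +1.24 cm), then millimetre steps.

Emit:
drive_tool(deltas=[0.3,0,0.45,0,0.6,0,0.9,0,0.85,0,1.24,0,0.85,0,1.24,0])

```text
t: 29.0
tcp_pos: [0.5447, -0.2693, 0.0998]
tool_rot: [0.683, 0.669, -0.213, 0.204]
force: [-0.4, 0.1, -0.5]
finger_gap: 0.003
```

```bash
python3 st.py|head -2
```

```text
t 29.0 q [-0.3832, 0.7138, 1.7322, -0.9474, 0.7104, 0.3829] p [0.5447, -0.2693, 0.0998] gap 0.003
F [-0.42, 0.15, -0.46]
```

Emit:
drive_tool(deltas=[0.06,0,0.08,0,0.11,0,0.16,0,0.11,0,0.16,0])

```text
t: 29.3
tcp_pos: [0.5446, -0.2692, 0.0978]
tool_rot: [0.682, 0.669, -0.213, 0.204]
force: [-0.3, -0.0, -0.0]
finger_gap: 0.004
```

```bash
python3 st.py|head -2
```

```text
t 29.3 q [-0.3831, 0.7172, 1.7329, -0.9513, 0.7081, 0.388] p [0.5446, -0.2692, 0.0978] gap 0.004
F [-0.3, -0.05, -0.02]
```

Emit:
drive_tool(deltas=[0.06,0,0.08,0,0.11,0,0.16,0,0.11,0,0.16,0])

```text
t: 29.6
tcp_pos: [0.545, -0.2694, 0.0961]
tool_rot: [0.682, 0.669, -0.213, 0.204]
force: [-0.5, 2.0, 1.9]
finger_gap: -0.002
```

Emit:
drive_tool(deltas=[0.06,0,0.08,0,0.11,0,0.16,0,0.11,0,0.16,0])

```text
t: 29.9
tcp_pos: [0.5455, -0.2698, 0.095]
tool_rot: [0.682, 0.669, -0.213, 0.205]
force: [0.1, 0.2, 6.0]
finger_gap: -0.0
```

Emit:
drive_tool(deltas=[0.06,0,0.08,0,0.13,0,0.2,0,0.13,0,0.2,0])

```text
t: 30.2
tcp_pos: [0.5462, -0.2704, 0.0942]
tool_rot: [0.682, 0.668, -0.214, 0.206]
force: [-0.9, 1.2, 8.9]
finger_gap: 0.001
```

Emit:
drive_tool(deltas=[-0.4,0,-0.6,0,-1.2,0,-1.7,0,-1.5,0,-5,0,-1.5,0,-9,0,-1.5,0,-13,0,-1.5,0,-17,0,-1.5,0,-20,0,-1.5,0,-22,0,-1.5,0,-22,0,-1.5,0,-22,0])

```text
t: 31.2
tcp_pos: [0.549, -0.1578, 0.2834]
tool_rot: [0.682, 0.669, -0.214, 0.206]
force: [-0.9, 0.0, -0.9]
finger_gap: 0.001
```

```bash
python3 st.py; python3 - <<'E'
from arc import *
snap('scene');snap('top')
for n,b in(('scene',(170,175,228,240)),('top',(395,200,452,262))):
    s=load(n); arc(s,b,n,.09,0,360,(.515,-.220))
    P=cloud(s).reshape(-1,3); c=(.5166,-.2185)
    r=np.hypot(P[:,0]-c[0],P[:,1]-c[1]); q=P[(r>.038)&(r<.055)&(P[:,2]>.075)&(P[:,2]<.105)]
    A=np.c_[q[:,:2]-c,np.ones(len(q))]; p,*_=np.linalg.lstsq(A,q[:,2],rcond=None); print(n,len(q),p.round(4))
S=load('scene'); save('s14',cv2.resize(S['frame'][165:250,150:260],None,fx=7,fy=7,interpolation=cv2.INTER_CUBIC)); save('s14f',S['frame'])
E
```

```text
t 31.2 q [-0.1833, 0.4319, 1.6132, -0.6799, 1.0991, 0.1557] p [0.549, -0.1578, 0.2834] gap 0.001
F [-0.91, 0.02, -0.87]
x [ 0.0146  0.8237 -0.5669] y [ 0.9998 -0.0209 -0.0047] z [-0.0157 -0.5667 -0.8238] lean 34.53 az -91.6
scene n 110 fixed r (array([ 0.5166, -0.2173,  0.05  ]), np.float64(0.00127)) free (array([ 0.5166, -0.2174,  0.0575]), np.float64(0.00126))
scene plane slopes [ 0.008 -0.043  0.09 ] 804
scene 632 [ 0.0073 -0.0457  0.0903]
top n 101 fixed r (array([ 0.516 , -0.2195,  0.05  ]), np.float64(0.00135)) free (array([ 0.5159, -0.2195,  0.057 ]), np.float64(0.00133))
top plane slopes [ 0.005 -0.045  0.089] 647
top 495 [ 0.009  -0.0392  0.0893]
```

View pics/s14.png

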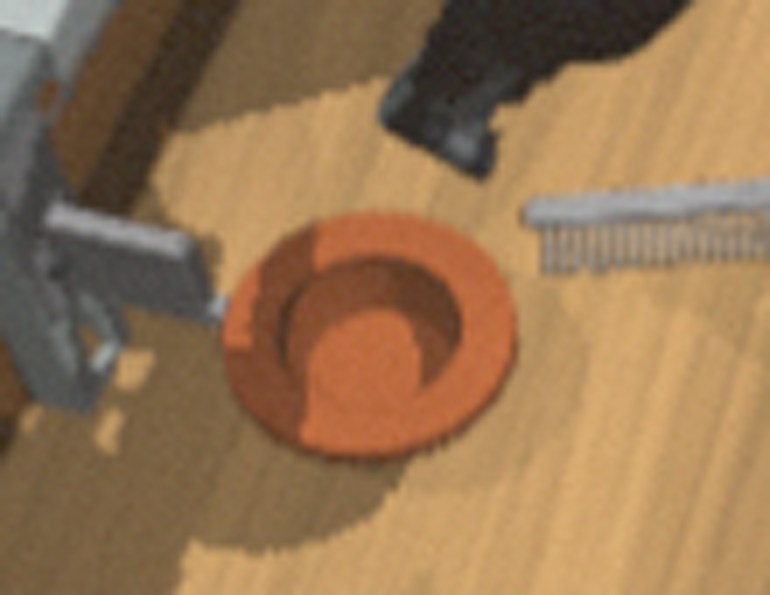

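The press, up to 9 N, didn't move the saucer. Its tilt stays at about 0.045 rad, so it is stable and within the limit. One last look at the whole scene before I hand in.

View pics/s14f.png

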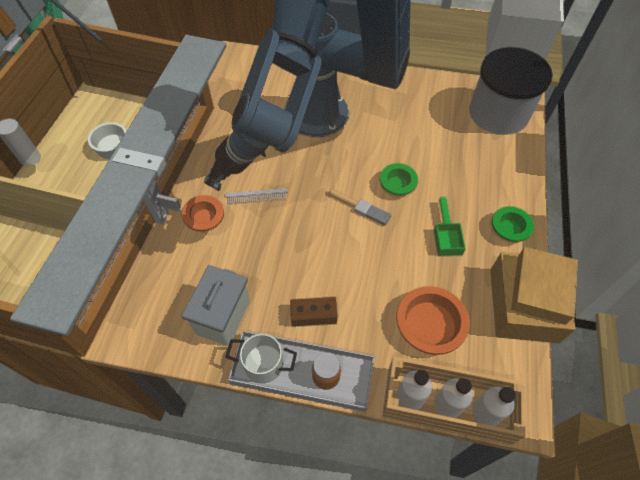

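Everything else is where it started: comb (256,196), brush (360,207), scoop (449,235), block (314,311), caddy (217,302) and big saucer (433,320). The small saucer sits in the ring at (202,213), and the gripper is clear of everything at (214,181).

```bash
python3 -c "
from station import manip
print(manip.sense()['t']); print(manip.sign_off())"
```

```text
31.3
the job is handed in; nothing more can be done
None
```

The bracket is hung and locked on the upright, the smaller saucer is set in its ring, and I handed the job in at 31.3 s. No verdict was reported. The saucer is not perfectly level: it tilts about 0.04–0.05 rad, inside the 0.08 limit.

**Leaning the tool:** The interface has no command to lean the tool. I pushed against the arm's reach limit in short moves, high above the hutch, until it leaned about 34° with the wrist away from the hutch. Lag between moves left its heading up to 3° off the upright.

**Bracket:** I gripped it by the web, passed the hooks in about 18 mm above home, and lowered it until it stopped within 1 mm of home height.
- **Pressing home:** This took about 17–21 N, a little over the suggested 15 N.
- **Lock check:** On a test lift the bracket rose about 3 mm and then held against roughly 10 N, so the catch had snapped out. I pressed it back down afterwards.

**Saucer:** I pinched it by the rim, lowered it until I felt contact (about 4 N) at the expected height, and released it.
- **Position:** The cameras put it within about 4 mm of the ring's centre, with the rim top at the expected 90 mm.
- **Tilt:** The side away from the hutch is low in both cameras. A light press of up to 9 N on the hutch-side rim did not change it. It may come from hook slack or the rim resting on the bar, but I could not confirm either. So "rim on the ring all round" is not fully confirmed.
- **Camera disagreement:** The two cameras disagreed by 2–3 mm in x on several things. Comparing their outlines suggested the rim might sit about 3–5 mm lower than the depth readings showed.

**Other objects:** By eye in the last picture, none of the other objects have moved, and the gripper is clear of everything.

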